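Pack the kit tray and close its keeper bar

TASK

On the packing station, swing the keeper bar fully open with its small black-knobbed lever, then pack the white jar with the black cap and the tall cardboard box into the blue tray beside the aluminium spacer that is already in it (shift the spacer along if it is in the way), so that all three stand upright in one row on the tray floor. Then swing the lever back until the bar is fully down over the row. Leave everything else on the table where it is.

Things in the scene. Friction and masses are not known exactly. Their poses are not given: they have to be found in the camera images.
- station: fixed packing station (mm). Origin on the table under the centre of the blue tray; y runs along the tray towards the pivot head, x across it, z up. Base plate 94 x 230 x 8 (y -85 to 145). Tray inside 60 (x) x 146 (y), floor at z 12, walls 5 thick, top at z 37. Grey pivot head at y 98 to 132, x -25 to 25, top at z 112
- tray_floor (a point): centre of the tray's inner floor, on the station at (0, 0, 12). The three things fit the tray only in one row along the station's y, with 8 mm to spare in all; they stand out above its walls, so they can be held across x with the fingers over the walls
- keeper_pivot (a point): on the keeper's pivot axis (the station's x), on the station at (0, 115, 95). The steel bar with three rubber pads is 20 wide, reaches 165 from here towards -y and lies over the middle of the tray (x = 0)
- keeper (a joint): angle of the keeper bar, rad: 0 = fully down (level over the tray, pads at z 77, 5 above the tallest packed thing), 1.75 = fully open (bar up and leaning 0.18 back past vertical). Starts anywhere from 0 to 0.45; stays where it is left (about 2 N at the knob)
- keeper_knob (a point): centre of the black ball knob (24 diameter, turns freely about x) of the small lever, a 9 thick rod on the bar's shaft, 80 to the -x side of the bar. On the station: x -80, y 115 + 70 cos(1.75 - q), z 95 + 70 sin(1.75 - q) at joint value q: upright with the bar down, level towards +y when fully open. Can be pinched along x and led round the arc
- spacer: bare aluminium cylinder, 46 diameter, 58 tall, 160 g, standing in the tray anywhere along it; origin at the centre of its underside, z up
- jar: white jar with black cap, 52 diameter, 60 tall in all (cap: top 12, 49 diameter), about 180 g, standing on the table among the bystanders; origin at the centre of its underside, z up
- carton: tall plain cardboard box with a paper tape strip, 54 (its x) x 40 (its y) x 60 tall, about 220 g, standing on the table among the bystanders; origin at the centre of its underside, z up. It fits the tray only with its 54 side across (along the station's x)
- can: bystander: plain white tin with a paper band, 50 diameter, 80 tall (taller than the jar, no black cap); origin at the centre of its underside
- low_carton: bystander: low cardboard box 50 x 50, only 34 tall; origin at the centre of its underside
- tape: bystander: roll of clear tape lying flat, ring 80 outside, 56 inside, 25 tall; origin at the centre of its underside
- tub_sleeves: bystander: open clear tub with black sleeves in it, 96 diameter at the rim, 50 tall; origin at the centre of its underside
- tub_nuts: bystander: open clear tub with steel nuts in it, 96 diameter at the rim, 50 tall; origin at the centre of its underside
- driver: bystander: screwdriver lying flat; origin at the centre of its underside
- wire_hook: bystander: bent steel wire hook lying flat, about 125 x 55, wire 8 thick; origin at the centre of its underside
Things that resemble listed ones, but are neither listed nor needed, are in the scene too. What is shaped like the carton but orange or purple is not meant.

How it is judged:
On the way, in this order (a step that is already met when the one before it is completed fails the run):
1. the keeper bar is swung open (value of joint keeper above 1.55 rad), for 0.2 s.
2. with the bar still open, the spacer, the jar and the tall carton all stand upright on the tray floor (x of spacer in the frame of station between -0.03 and 0.03 m and y of spacer in the frame of station between -0.073 and 0.073 m and z of spacer in the frame of station between 0.006 and 0.018 m and angle between each of spacer, jar, carton's own z axis and vertical below 0.12 rad and x of jar in the frame of station between -0.03 and 0.03 m and y of jar in the frame of station between -0.073 and 0.073 m and z of jar in the frame of station between 0.006 and 0.018 m and x of carton in the frame of station between -0.03 and 0.03 m and y of carton in the frame of station between -0.073 and 0.073 m and z of carton in the frame of station between 0.006 and 0.018 m and value of joint keeper above 1.4 rad), for 0.2 s.
3. the keeper bar is swung fully down again (value of joint keeper below 0.1 rad), for 0.2 s.
At the end, for the whole second after the job is handed in: The spacer, the jar and the tall carton all stand upright (within 0.12 rad) inside the tray, their undersides within 6 mm of its floor, at rest, and the keeper bar is down over them (joint below 0.1 rad) (x of spacer in the frame of station between -0.03 and 0.03 m and y of spacer in the frame of station between -0.073 and 0.073 m and z of spacer in the frame of station between 0.006 and 0.018 m and angle between each of spacer, jar, carton's own z axis and vertical below 0.12 rad and x of jar in the frame of station between -0.03 and 0.03 m and y of jar in the frame of station between -0.073 and 0.073 m and z of jar in the frame of station between 0.006 and 0.018 m and x of carton in the frame of station between -0.03 and 0.03 m and y of carton in the frame of station between -0.073 and 0.073 m and z of carton in the frame of station between 0.006 and 0.018 m and linear speed of each of spacer, jar, carton below 0.02 m/s and value of joint keeper below 0.1 rad); the robot touches nothing.
It fails at once if a bystander is pushed more than 30 mm from its place (distance of any of can, low_carton, tape, tub_sleeves, tub_nuts, driver, wire_hook from where it was at the start of the episode above 0.03 m).
It fails at once if the can, a tub or the low carton is tipped over (angle between any of can, tub_sleeves, tub_nuts, low_carton's own z axis and vertical above 0.5 rad).
It also fails if it takes over 72 s, if anything falls off the work surface, if the arm or the gripper's body presses on something with over 40 N, if the wrist force passes 120 N, or if a joint passes its speed limit or range.

ROBOT

A 6-joint arm with a two-finger parallel gripper is mounted at the origin on the work surface. World frame = base frame: x ahead of the robot, y to its left, z up, the work surface at z = 0. Lengths are in m, angles in rad, forces in N, time in s.
With the tool pointing down it reaches from about 0.325 to 0.775 m from the base axis. Payload 5.5 kg.
Tool frame: the origin (TCP) lies at the very end of the fingers, on their centre line; the grasp point (between the pads) lies manip.hold_point_z behind it (manip.hold_point_z is the distance from the TCP to the grasp point, in m); z points along the fingers, y is the direction in which the jaws open and shut (so a half turn about z gives the same grasp; the last joint's range is limited). The gripper opens to 88 mm and grips with 3 to 60 N. Pads are 20 mm wide; open, the fingers measure 115 mm over their backs; the gripper's body (75 mm by 178 mm) begins 61 mm behind the grasp point.
Start: joints at [-1.23, 0.091, 1.231, -0, 1.82, -0.057], TCP at [0.232, -0.553, 0.223] pointing down, gripper open.
Joint ranges: [-2.87, 2.87], [-0.86, 2.18], [0.17, 2.46], [-1.51, 4.65], [0.06, 2.69], [-2.65, 2.65]. Speed limits (rad/s): [2.57, 2.57, 3.01, 3.14, 3.14, 3.14].

INTERFACE

Orientations are given as a unit quaternion [x, y, z, w].
In Python, from workcell import manip, imaging, ticket gives the robot as it stands.
- The arm moves only by the shell command python3 -m handwheel 'ROWS' [FORCE]. ROWS is JSON, a list of rows, each an object with "dr": the turn, a rotation vector about the tool's x, y, z in degrees, a list of three; "travel": the shift along the tool's x, y, z in m, a list of three; "claw": the finger opening in m, from 0 to 0.0878. In form: [{"dr": [ax, ay, az], "travel": [tx, ty, tz], "claw": claw}, ...]. A call has 1 to 8 rows; each row is the pose to reach, as a shift and turn from the pose measured when the call began, along the tool's axes at that moment; what a row does not reach only later rows make up. A row lasts 1/12 s, in which the tool goes at most 41.7 mm and 7.16 degrees, less where a joint would pass 70% of its speed; a pose out of reach is approached as far as the arm can. A call with a gripper value outside its range is refused whole. The fingers move at their own pace and stop on an object; FORCE is the grip in N (left out, the last holds). Time passes only in rows, so rows that repeat a pose let the fingers close. It gives the time, the measured TCP pose, the force and the opening at its end, in the units of the state.
- manip.state(): the state, without advancing time (a new reading comes with each control period).
- imaging.grab_frame(name): name is "side" or "top"; returns (picture, depth): 420x560x3 uint8, red, green, blue; 420x560 float32, m along the optical axis (not along the pixel's ray), 0 where there is no reading.
- imaging.camera_info(name): a dict with "vfov" (degrees; the focal length in pixels is half the picture's height over the tangent of half this angle, whatever the lens; pixels are square), "cx", "cy" (the principal point, pixels), "extrinsics" (4x4, takes a point from camera to world coordinates). Camera axes: x right, y down, z forward; pixel columns grow to the right and rows downward; lengths in m; the calibration is good to about 2 mm. A picture is of the moment at which its call begins. camera_info takes no time and is no camera call.
- ticket.close_job(): hands the job in, once; it reports no verdict.
The state is a dict: "t": time; "joint_pos": joint angles; "joint_vel": joint speeds; "tau": joint torques, N m; "tcp_pos": TCP position; "ee_rot": TCP orientation; "wrist_force": force on the tool from outside, world axes, zero at the start; "wrist_torque": the same for the moment, N m; "width": opening from 0.0 (shut) to 1.0 (fully open).
Only numpy, scipy, OpenCV 4.12 (cv2) and the standard library are available. Lean on these libraries where they do the work, as an engineer would, in place of code of your own. Each camera call takes 0.05 s, during which the arm holds its last target. There are 200 camera calls.

## Working session

There is one attempt and no reset: what is moved stays moved. The work goes in short steps, Python scripts to look and compute and a shell command to move; the robot and the scene stay as the last step left them, time stands still between calls to the robot, and variables do not carry over. Pictures are saved under pics/ and viewed, about 8 in all and at most 12, crops included, and the job is handed in when it is done.

```bash
ls; mkdir -p pics; python3 - <<'E'
from workcell import manip, imaging, ticket
import cv2, numpy as np
print(manip.state(), manip.hold_point_z)
for n in("top","side"):
    p,d=imaging.grab_frame(n); np.savez(f"f_{n}.npz",p=p,d=d)
    cv2.imwrite(f"pics/{n}0.png",p[:,:,::-1]); c=imaging.camera_info(n); print(n,c, (d>0).mean())
E
```

```text
pics
{'t': 0.0, 'joint_pos': array([-1.22968897e+00,  9.18309928e-02,  1.23188063e+00,  3.57174874e-06,
        1.81976250e+00, -5.67343145e-02]), 'joint_vel': array([ 2.49551621e-05, -2.45252189e-03,  4.79681807e-04, -2.36558874e-04,
        1.63611947e-03,  6.66909034e-04]), 'tau': array([-1.71334082e-04, -4.46449685e+01, -4.06445289e+01,  6.98263873e-02,
        2.94585025e-02, -1.74481252e-04]), 'tcp_pos': array([ 0.23234211, -0.55287714,  0.22152651]), 'ee_rot': array([ 9.80279884e-01,  1.97611904e-01, -1.31596337e-04, -9.31490431e-04]), 'wrist_force': array([ 0.40318958,  0.23329357, -0.22380386]), 'wrist_torque': array([-0.00136591, -0.02197701, -0.00266318]), 'width': 0.9968511629618205} 0.0187
top {'vfov': 43.88545555301555, 'cx': 278.5851717346238, 'cy': 213.36392373384052, 'extrinsics': array([[ 0.02475218, -0.97820446,  0.20616345,  0.25502052],
       [-0.99966568, -0.02576117, -0.00221081, -0.05428226],
       [ 0.00747364, -0.2060398 , -0.97851507,  1.60622763],
       [ 0.        ,  0.        ,  0.        ,  1.        ]])} 0.9959056122448979
side {'vfov': 42.63658246302309, 'cx': 274.66393751635826, 'cy': 197.9880317212291, 'extrinsics': array([[-0.99352487, -0.05636926,  0.09864503,  0.43470824],
       [-0.11231574,  0.6182175 , -0.77794106,  1.00351948],
       [-0.01713212, -0.78398318, -0.62054562,  0.97720119],
       [ 0.        ,  0.        ,  0.        ,  1.        ]])} 0.9959396258503401
```

View pics/top0.png

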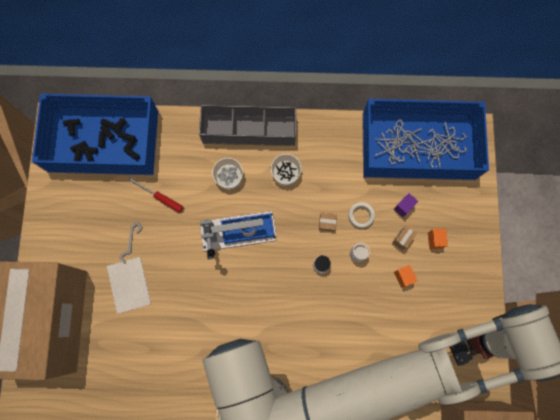

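View pics/side0.png

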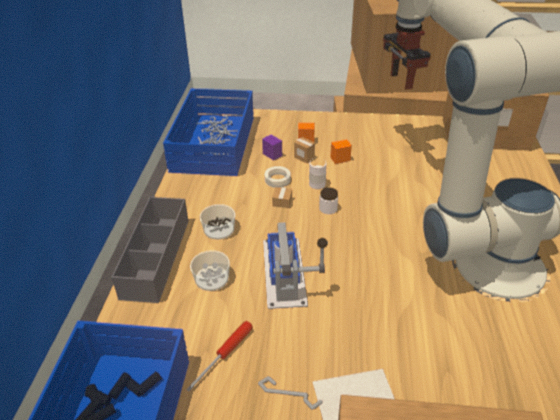

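Top view: station at about (238,231), pivot head on the left end, knob at (211,253); jar with black cap at (322,265), can at (361,254), low carton (328,222), likely tall carton (404,238). The side view agrees. Next I measure them with depth and colour.

```bash
cat > h.py <<'E'
import numpy as np, cv2
from workcell import manip, imaging
from scipy.spatial.transform import Rotation as R
def cloud(d,n):
    c=imaging.camera_info(n); f=210/np.tan(np.radians(c["vfov"]/2)); E=c["extrinsics"]
    v,u=np.mgrid[:420,:560]
    P=np.stack([(u-c["cx"])/f*d,(v-c["cy"])/f*d,d],-1)
    W=P@E[:3,:3].T+E[:3,3]; W[d==0]=np.nan; return W
def load(n):
    z=np.load(f"f_{n}.npz"); return z["p"],cloud(z["d"],n)
E
python3 - <<'E'
from h import *
for n in("top","side"):
    p,W=load(n); hsv=cv2.cvtColor(p,cv2.COLOR_RGB2HSV); x,y,z=W[...,0],W[...,1],W[...,2]
    print(n,"table z",np.nanmedian(z[(abs(x-.4)<.03)&(abs(y)<.3)]))
    boxes={"top":dict(jar=(322,265),can=(361,254),low=(328,222),tall=(404,238)),"side":dict(jar=(329,198),can=(318,174),low=(283,198),tall=(305,150))}[n]
    for k,(u,v) in boxes.items():
        r=13; sl=np.s_[v-r:v+r,u-r:u+r]; w=W[sl].reshape(-1,3); zt=np.nanpercentile(w[:,2],97)
        m=w[:,2]>zt-.008; q=w[m]; rc=cv2.minAreaRect((q[:,:2]*1000).astype(np.float32))
        print(k,"ztop",zt.round(4),"med",np.nanmean(q,0).round(4),"rect",np.round(rc[0],1),np.round(rc[1],1),round(rc[2],1),m.sum())
    # station plate
    reg=(x>.3)&(x<.65)&(y>-.15)&(y<.25)
    wh=reg&(hsv[...,1]<60)&(hsv[...,2]>120)&(z>.003)&(z<.014)
    q=W[wh]; rc=cv2.minAreaRect((q[:,:2]*1000).astype(np.float32)); print("plate",rc,len(q))
    bl=reg&(hsv[...,0]>100)&(hsv[...,0]<125)&(hsv[...,1]>120)&(z>.0)&(z<.045)
    q=W[bl]; rc=cv2.minAreaRect((q[:,:2]*1000).astype(np.float32)); print("tray",rc,len(q))
    kn=reg&(hsv[...,2]<70)&(z>.09); q=W[kn]; print("dark high",len(q),q.mean(0) if len(q) else 0, np.nanmax(z[reg]))
    sl=np.s_[190:290,180:300] if n=="top" else np.s_[205:325,240:360]
    cv2.imwrite(f"pics/c_{n}.png",cv2.resize(p[sl][:,:,::-1],None,fx=6,fy=6,interpolation=2)[:600,:800])
a=cv2.imread("pics/c_top.png");b=cv2.imread("pics/c_side.png")
a=cv2.resize(a,(400,int(400*a.shape[0]/a.shape[1])));b=cv2.resize(b,(400,int(400*b.shape[0]/b.shape[1])))
H=max(len(a),len(b));o=np.zeros((H,800,3),np.uint8);o[:len(a),:400]=a;o[:len(b),400:]=b;cv2.imwrite("pics/c.png",o)
E
```

```text
top table z -0.0007695874221614885
jar ztop 0.0646 med [ 0.4334 -0.1913  0.061 ] rect [ 433.2 -190.2] [45.8 48. ] 47.8 175
can ztop 0.0786 med [ 0.467  -0.3009  0.0787] rect [ 469.9 -303.4] [47.7 48.1] 5.7 40
low ztop 0.0379 med [ 0.5661 -0.21    0.0344] rect [ 565.8 -209.5] [50.5 50.5] 85.3 228
tall ztop 0.0648 med [ 0.5189 -0.442   0.0612] rect [ 518.7 -441.8] [39.8 54.6] 52.5 193
plate ((534.0833129882812, 67.4967269897461), (94.52701568603516, 228.7555389404297), 9.738734245300293) 363
tray ((537.6873779296875, 38.25264358520508), (70.75747680664062, 153.4297332763672), 9.746703147888184) 668
dark high 68 [0.45489937 0.13061883 0.15518495] 0.1794903755902102
side table z 0.0001881842332621675
jar ztop 0.0626 med [ 0.4346 -0.1851  0.0599] rect [ 434.4 -187.2] [47.5 51.9] 2.0 174
can ztop 0.0781 med [ 0.4718 -0.2828  0.0763] rect [ 473.1 -285.3] [25.8 47.6] 86.9 59
low ztop 0.0365 med [ 0.5676 -0.2043  0.0339] rect [ 567.4 -207.2] [59.7 50.2] 85.9 213
tall ztop 0.063 med [ 0.5197 -0.4336  0.0605] rect [ 500.  -386.8] [ 60.8 170.9] 22.0 147
plate ((535.6512451171875, 64.00457000732422), (92.91281127929688, 251.55311584472656), 9.900227546691895) 843
tray ((539.7064208984375, 42.21759033203125), (68.9779281616211, 162.17327880859375), 9.502705574035645) 203
dark high 23 [0.44367499 0.13870861 0.16844801] 0.17925189403097985
```

View pics/c.png

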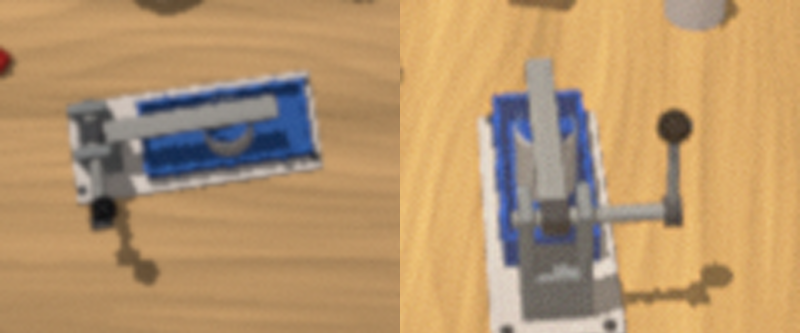

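The crops show the bar nearly level and the lever close to upright. The box at (404,238) measures 54.6 x 39.8 and is about 62 tall, so it is the tall carton. The plate fit (94.5 x 228.8) matches the station. Next I check the bar slope and knob, then move.

```bash
cat >> h.py <<'E'
YAW=np.radians(9.74); O=np.array([.5385,.038,0.]); RS=R.from_euler("z",YAW)
def w2s(W): return RS.inv().apply((W.reshape(-1,3)-O)).reshape(W.shape)
def s2w(p): return RS.apply(np.asarray(p,float))+O
HP=manip.hold_point_z
def go(grasp_w,jaw_deg,tilt=0):
    """grasp point in world, jaw(tool y) angle in world deg, tilt: lean about tool y.. in deg about jaw axis"""
    s=manip.state(); Rc=R.from_quat(s["ee_rot"]); best=None
    a=np.radians(jaw_deg); y=np.array([np.cos(a),np.sin(a),0]); z=np.array([0,0,-1.]); x=np.cross(y,z)
    Rt=R.from_matrix(np.stack([x,y,z],1))*R.from_euler("y",tilt,degrees=True)
    tcp=np.asarray(grasp_w)+HP*Rt.as_matrix()[:,2]
    print("  tcp",tcp.round(4),"dr",np.degrees((Rc.inv()*Rt).as_rotvec()).round(1),"travel",Rc.inv().apply(tcp-s["tcp_pos"]).round(4))
E
python3 - <<'E'
from h import *
for n in("top","side"):
    p,W=load(n); S=w2s(W); x,y,z=np.moveaxis(S,-1,0)
    hsv=cv2.cvtColor(p,cv2.COLOR_RGB2HSV)
    m=(abs(x)<8)&(y>-60)&(y<.08)&(y>-.06)&(z>.075); k=np.polyfit(y[m],z[m],1); print(n,"bar slope",k,m.sum())
    m=(x<-.06)&(x>-.11)&(y>.07)&(y<.2)&(z>.148)&(hsv[...,2]<90); q=S[m]; print("knob",len(q),q.mean(0),q.min(0),q.max(0))
    A=np.c_[2*q,np.ones(len(q))]; b=(q**2).sum(1); print(np.linalg.lstsq(A,b,rcond=None)[0][:3])
for q in(0,.06,.12): print(q, .115+.07*np.cos(1.75-q), .095+.07*np.sin(1.75-q))
print(s2w([-.08,.107,.165])); go(s2w([-.08,.107,.215]),9.74)
E
```

```text
top bar slope [0.38562709 0.52294135] 5055
knob 58 [-0.08073497  0.10455294  0.17140947] [-0.09136809  0.09505436  0.16007996] [-0.06947064  0.11504597  0.17949038]
[-0.07987546  0.10470522  0.16675901]
side bar slope [0.16074171 0.41403681] 6854
knob 64 [-0.07774895  0.11503248  0.1694866 ] [-0.08720342  0.10640317  0.15281421] [-0.06894254  0.12162539  0.17730054]
[-0.07811374  0.11273682  0.16736892]
0 0.10252277610453556 0.1638790162811756
0.06 0.10667549014923715 0.1645032555765883
0.12 0.11085816344000964 0.1648773582064343
[0.44155116 0.12992346 0.165     ]
  tcp [0.4416 0.1299 0.1963] dr [ -0.1  -0.1 -76.9] travel [ 0.4574 -0.5484  0.0263]
```

```bash
R='{"dr":[0,0,-77],"travel":[0.457,-0.548,0.0],"claw":0.06}'; python3 -m handwheel '[{"dr":[0,0,-77],"travel":[0.457,-0.548,0],"claw":0.06},{"dr":[0,0,-77],"travel":[0.457,-0.548,0],"claw":0.06},{"dr":[0,0,-77],"travel":[0.457,-0.548,0],"claw":0.06},{"dr":[0,0,-77],"travel":[0.457,-0.548,0],"claw":0.06},{"dr":[0,0,-77],"travel":[0.457,-0.548,0],"claw":0.06},{"dr":[0,0,-77],"travel":[0.457,-0.548,0],"claw":0.06},{"dr":[0,0,-77],"travel":[0.457,-0.548,0],"claw":0.06},{"dr":[0,0,-77],"travel":[0.457,-0.548,0],"claw":0.06}]'; python3 -c "
from h import *
go(s2w([-.08,.109,.22]),9.74)"
```

```text
t: 0.77
tcp_pos: [0.3299, -0.2325, 0.2222]
ee_rot: [0.764, 0.646, 0.0, -0.001]
wrist_force: [1.1, 0.0, 0.3]
width: 0.684
  tcp [0.4412 0.1319 0.2013] dr [ -0.   -0.1 -19.3] travel [0.3778 0.0491 0.0215]
```

```bash
python3 -m handwheel '[{"dr":[0,0,-19.3],"travel":[0.378,0.049,0],"claw":0.06},{"dr":[0,0,-19.3],"travel":[0.378,0.049,0],"claw":0.06},{"dr":[0,0,-19.3],"travel":[0.378,0.049,0],"claw":0.06},{"dr":[0,0,-19.3],"travel":[0.378,0.049,0],"claw":0.06},{"dr":[0,0,-19.3],"travel":[0.378,0.049,0],"claw":0.06},{"dr":[0,0,-19.3],"travel":[0.378,0.049,0],"claw":0.06},{"dr":[0,0,-19.3],"travel":[0.378,0.049,0],"claw":0.06},{"dr":[0,0,-19.3],"travel":[0.378,0.049,0],"claw":0.06}]'; python3 -c "
from h import *
go(s2w([-.08,.109,.22]),9.74)
go(s2w([-.08,.109,.166]),9.74)"
```

```text
t: 1.43
tcp_pos: [0.4267, 0.0868, 0.2226]
ee_rot: [0.645, 0.764, 0.001, -0.001]
wrist_force: [0.9, 0.1, -0.1]
width: 0.688
  tcp [0.4412 0.1319 0.2013] dr [ 0.  -0.1 -0. ] travel [0.042  0.0219 0.0213]
  tcp [0.4412 0.1319 0.1473] dr [ 0.  -0.1 -0. ] travel [0.0419 0.0219 0.0753]
```

```bash
python3 -m handwheel '[{"dr":[0,0,0],"travel":[0.042,0.022,0],"claw":0.06},{"dr":[0,0,0],"travel":[0.042,0.022,0],"claw":0.06},{"dr":[0,0,0],"travel":[0.042,0.022,0.03],"claw":0.06},{"dr":[0,0,0],"travel":[0.042,0.022,0.055],"claw":0.05},{"dr":[0,0,0],"travel":[0.042,0.022,0.075],"claw":0.04},{"dr":[0,0,0],"travel":[0.042,0.022,0.075],"claw":0.03},{"dr":[0,0,0],"travel":[0.042,0.022,0.075],"claw":0.02},{"dr":[0,0,0],"travel":[0.042,0.022,0.075],"claw":0.015}]' 25; python3 -c "
from h import *
p,d=imaging.grab_frame('side'); cv2.imwrite('pics/s1.png',cv2.resize(p[150:330,200:400,::-1],(800,600)[:2] if 0 else (660,594)))
s=manip.state();print(w2s(s['tcp_pos']+R.from_quat(s['ee_rot']).apply([0,0,-HP])),s['width']*88)"
```

```text
t: 2.1
tcp_pos: [0.4417, 0.1318, 0.149]
ee_rot: [0.645, 0.764, 0.001, -0.0]
wrist_force: [-0.2, -0.0, 1.0]
width: 0.341
[-0.07918595  0.10886617  0.1682548 ] 26.31970382874906
```

View pics/s1.png

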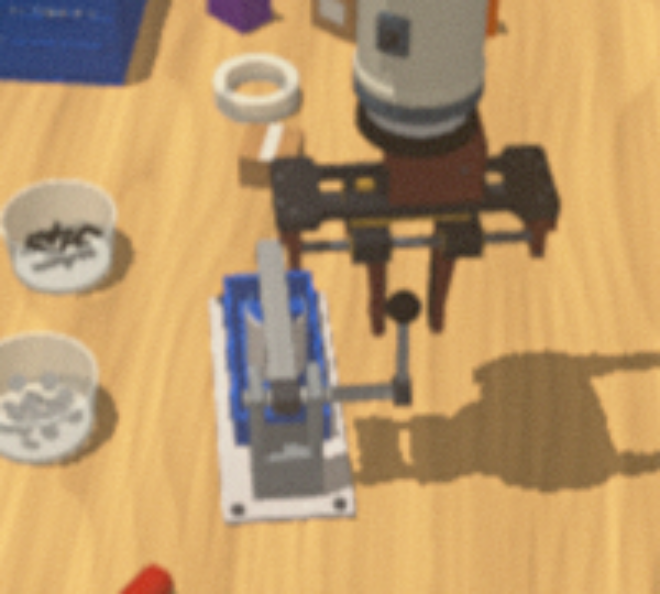

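The knob at crop (403,305) sits centred between the finger tips, which are at (378,330) and (437,330). The clear tubs and the tape are undisturbed. Now I close the fingers.

```bash
python3 -m handwheel '[{"dr":[0,0,0],"travel":[0,0,0.002],"claw":0.012},{"dr":[0,0,0],"travel":[0,0,0.002],"claw":0.012},{"dr":[0,0,0],"travel":[0,0,0.002],"claw":0.012}]' 30; python3 - <<'E'
from h import *
s=manip.state(); g=w2s(s['tcp_pos']+R.from_quat(s['ee_rot']).apply([0,0,-HP])); print(g,s['width']*87.8,s['wrist_force'])
q0=.10
for q in np.linspace(q0,1.74,18)[1:]:
    a=1.75-q; tilt=35*(q-q0)/(1.74-q0)
    print(round(q,2),end=""); go(s2w([-.0795,.115+.07*np.cos(a),.0955+.07*np.sin(a)]),9.74,-tilt)
E
```

```text
t: 2.4
tcp_pos: [0.4436, 0.1321, 0.1494]
ee_rot: [0.645, 0.764, 0.004, 0.002]
wrist_force: [5.4, 0.4, 2.5]
width: 0.257
[-0.077809    0.10874695  0.16810844] 22.54439302867502 [5.38634788 0.42391628 2.4933265 ]
0.2  tcp [0.4406 0.1384 0.1468] dr [ 0.4 -2.2 -0.1] travel [ 0.0068 -0.0019  0.0026]
0.29  tcp [0.4396 0.1444 0.1464] dr [ 0.4 -4.2 -0.1] travel [ 0.0128 -0.0019  0.003 ]
0.39  tcp [0.4386 0.1503 0.1454] dr [ 0.4 -6.3 -0.1] travel [ 0.0188 -0.0019  0.0041]
0.49  tcp [0.4376 0.1561 0.1437] dr [ 0.4 -8.3 -0.1] travel [ 0.0247 -0.0019  0.0057]
0.58  tcp [0.4366 0.1617 0.1415] dr [  0.4 -10.4  -0.1] travel [ 0.0303 -0.0019  0.008 ]
0.68  tcp [0.4357 0.167  0.1387] dr [  0.4 -12.5  -0.1] travel [ 0.0357 -0.002   0.0108]
0.78  tcp [0.4348 0.172  0.1353] dr [  0.4 -14.5  -0.1] travel [ 0.0408 -0.002   0.0141]
0.87  tcp [0.434  0.1767 0.1314] dr [  0.4 -16.6  -0.1] travel [ 0.0456 -0.002   0.018 ]
0.97  tcp [0.4333 0.181  0.1271] dr [  0.4 -18.6  -0.1] travel [ 0.0499 -0.0021  0.0224]
1.06  tcp [0.4326 0.1848 0.1223] dr [  0.4 -20.7  -0.1] travel [ 0.0538 -0.0021  0.0272]
1.16  tcp [0.4321 0.1882 0.1171] dr [  0.4 -22.7  -0.1] travel [ 0.0572 -0.0021  0.0324]
1.26  tcp [0.4316 0.191  0.1116] dr [  0.4 -24.8  -0.2] travel [ 0.06   -0.0022  0.0379]
1.35  tcp [0.4312 0.1932 0.1058] dr [  0.4 -26.9  -0.2] travel [ 0.0623 -0.0022  0.0437]
1.45  tcp [0.4309 0.1949 0.0998] dr [  0.4 -28.9  -0.2] travel [ 0.064  -0.0023  0.0497]
1.55  tcp [0.4307 0.196  0.0936] dr [  0.4 -31.   -0.2] travel [ 0.0651 -0.0023  0.0559]
1.64  tcp [0.4306 0.1965 0.0872] dr [  0.4 -33.   -0.2] travel [ 0.0655 -0.0024  0.0623]
1.74  tcp [0.4307 0.1963 0.0809] dr [  0.4 -35.1  -0.2] travel [ 0.0654 -0.0024  0.0686]
```

```bash
python3 -m handwheel '[{"dr":[0,-2,0],"travel":[0.007,0,0.001],"claw":0.012},{"dr":[0,-4,0],"travel":[0.013,0,0.002],"claw":0.012},{"dr":[0,-6,0],"travel":[0.019,0,0.003],"claw":0.012},{"dr":[0,-8,0],"travel":[0.025,0,0.005],"claw":0.012},{"dr":[0,-10.5,0],"travel":[0.031,0,0.0075],"claw":0.012},{"dr":[0,-12.5,0],"travel":[0.036,0,0.0105],"claw":0.012},{"dr":[0,-14.5,0],"travel":[0.041,0,0.014],"claw":0.012},{"dr":[0,-16.5,0],"travel":[0.0455,0,0.018],"claw":0.012}]' 30; python3 - <<'E'
from h import *
s=manip.state(); g=w2s(s['tcp_pos']+R.from_quat(s['ee_rot']).apply([0,0,-HP])); print(g,s['width']*87.8, "q est",1.75-np.arctan2(g[2]-.095,g[1]-.115),"r",np.hypot(g[2]-.095,g[1]-.115))
q0=.10
for q in [.97,1.06,1.16,1.26,1.35,1.45,1.55,1.64,1.74,1.76]:
    a=1.75-q; tilt=35*(q-q0)/(1.74-q0)
    print(round(q,2),end=""); go(s2w([-.078,.115+.07*np.cos(a),.0955+.07*np.sin(a)]),9.74,-tilt)
E
```

```text
t: 3.07
tcp_pos: [0.4356, 0.1792, 0.136]
ee_rot: [0.639, 0.756, -0.087, 0.111]
wrist_force: [-9.9, 8.1, 16.2]
width: 0.256
[-0.07773437  0.16180845  0.15397501] 22.516712930717368 q est 0.8500912206265628 r 0.07529330886895272
0.97  tcp [0.4348 0.1813 0.127 ] dr [ 0.6 -2.3 -0.2] travel [ 0.0047 -0.0006  0.008 ]
1.06  tcp [0.4341 0.1849 0.1225] dr [ 0.6 -4.3 -0.2] travel [ 0.0094 -0.0006  0.0113]
1.16  tcp [0.4335 0.1884 0.1172] dr [ 0.6 -6.4 -0.2] travel [ 0.0143 -0.0007  0.0155]
1.26  tcp [0.433  0.1913 0.1115] dr [ 0.6 -8.5 -0.2] travel [ 0.0187 -0.0007  0.0201]
1.35  tcp [0.4327 0.1934 0.106 ] dr [  0.6 -10.4  -0.3] travel [ 0.0223 -0.0008  0.0247]
1.45  tcp [0.4324 0.1952 0.0998] dr [  0.6 -12.6  -0.3] travel [ 0.0258 -0.0009  0.0302]
1.55  tcp [0.4322 0.1963 0.0934] dr [  0.6 -14.7  -0.3] travel [ 0.0286 -0.0009  0.0361]
1.64  tcp [0.4321 0.1967 0.0875] dr [  0.6 -16.6  -0.3] travel [ 0.0307 -0.001   0.0416]
1.74  tcp [0.4321 0.1966 0.0809] dr [  0.6 -18.8  -0.3] travel [ 0.0324 -0.0011  0.048 ]
1.76  tcp [0.4322 0.1965 0.0796] dr [  0.6 -19.2  -0.3] travel [ 0.0327 -0.0011  0.0493]
```

```bash
python3 -m handwheel '[{"dr":[0,-2.3,0],"travel":[0.006,0,0.005],"claw":0.012},{"dr":[0,-4.3,0],"travel":[0.011,0,0.009],"claw":0.012},{"dr":[0,-6.4,0],"travel":[0.016,0,0.0135],"claw":0.012},{"dr":[0,-8.5,0],"travel":[0.0205,0,0.018],"claw":0.012},{"dr":[0,-10.5,0],"travel":[0.0245,0,0.023],"claw":0.012},{"dr":[0,-12.6,0],"travel":[0.028,0,0.029],"claw":0.012},{"dr":[0,-14.7,0],"travel":[0.031,0,0.035],"claw":0.012},{"dr":[0,-16.6,0],"travel":[0.033,0,0.041],"claw":0.012}]' 30; python3 - <<'E'
from h import *
s=manip.state(); g=w2s(s['tcp_pos']+R.from_quat(s['ee_rot']).apply([0,0,-HP])); print(g,s['width']*87.8, "q est",1.75-np.arctan2(g[2]-.095,g[1]-.115),"r",np.hypot(g[2]-.095,g[1]-.115))
q0=.10
for q in [1.64,1.74,1.76]:
    a=1.75-q; tilt=35*(q-q0)/(1.74-q0)
    print(round(q,2),end=""); go(s2w([-.078,.115+.072*np.cos(a),.0955+.072*np.sin(a)]),9.74,-tilt)
E
```

```text
t: 3.73
tcp_pos: [0.4315, 0.2022, 0.0881]
ee_rot: [0.619, 0.733, -0.177, 0.218]
wrist_force: [-6.7, 11.0, 2.9]
width: 0.254
[-0.07784239  0.18997782  0.10380711] 22.278490169949677 q est 1.6330729706066287 r 0.07549329917884837
1.64  tcp [0.4318 0.1987 0.0877] dr [ 0.5 -0.3 -0.3] travel [-0.0027 -0.0003  0.0022]
1.74  tcp [0.4318 0.1985 0.0809] dr [ 0.5 -2.4 -0.3] travel [ 0.0008 -0.0004  0.008 ]
1.76  tcp [0.4318 0.1984 0.0795] dr [ 0.5 -2.8 -0.3] travel [ 0.0014 -0.0004  0.0092]
```

```bash
python3 -m handwheel '[{"dr":[0,-1.5,0],"travel":[0.002,0,0.006],"claw":0.012},{"dr":[0,-2.5,0],"travel":[0.003,0,0.011],"claw":0.012},{"dr":[0,-2.5,0],"travel":[0.003,0,0.012],"claw":0.012},{"dr":[0,-2.5,0],"travel":[0.003,0,0.012],"claw":0.012},{"dr":[0,-2.5,0],"travel":[0.003,0,0.011],"claw":0.06},{"dr":[0,-2.5,0],"travel":[0.003,0,0.011],"claw":0.06},{"dr":[0,-2.5,0],"travel":[0.003,0,0.011],"claw":0.06},{"dr":[0,-2.5,0],"travel":[0.003,0,-0.04],"claw":0.06}]' 30
python3 -m handwheel '[{"dr":[0,0,0],"travel":[0,0,-0.04],"claw":0.08},{"dr":[0,10,0],"travel":[0.02,0,-0.08],"claw":0.08},{"dr":[0,25,0],"travel":[0.06,0,-0.11],"claw":0.08},{"dr":[0,35,0],"travel":[0.06,0,-0.14],"claw":0.08},{"dr":[0,35,0],"travel":[0.06,0,-0.14],"claw":0.08}]'
python3 - <<'E'
from h import *
for n in("top","side"):
    p,d=imaging.grab_frame(n); np.savez(f"f_{n}.npz",p=p,d=d)
    p,W=load(n); S=w2s(W); x,y,z=np.moveaxis(S,-1,0)
    m=(abs(x)<.012)&(y>-.07)&(y<.07)&(z>.062)&(z<.08); print(n,"spacer top",m.sum(),S[m].mean(0),S[m].min(0),S[m].max(0))
    m=(abs(x)<.009)&(y>.06)&(y<.2)&(z>.13)&(z<.27); print("bar",m.sum(),S[m].mean(0),np.polyfit(z[m],y[m],1))
    v,u=(165,180) if n=="top" else (150,190)
    cv2.imwrite(f"pics/{n}2.png",cv2.resize(p[v:v+130,u:u+150,::-1],(460,400)))
cv2.imwrite("pics/2.png",np.hstack([cv2.imread("pics/top2.png"),cv2.imread("pics/side2.png")])[:,:920]); 
cv2.imwrite("pics/2.png",cv2.resize(cv2.imread("pics/2.png"),(800,348)))
E
```

```text
t: 4.4
tcp_pos: [0.4249, 0.2157, 0.1049]
ee_rot: [0.614, 0.728, -0.199, 0.233]
wrist_force: [-0.6, -0.0, -0.5]
width: 0.52
t: 4.82
tcp_pos: [0.4037, 0.3495, 0.1887]
ee_rot: [0.643, 0.764, -0.035, 0.043]
wrist_force: [0.8, -0.6, 0.7]
width: 0.892
top spacer top 30 [-0.00071957 -0.00082376  0.06825477] [-0.01017094 -0.02393962  0.06415758] [0.00888459 0.01961285 0.07300968]
bar 124 [-0.00109617  0.12163468  0.20895435] [0.19263148 0.08138349]
side spacer top 13 [0.00811224 0.01385122 0.06760914] [ 0.00511501 -0.00341137  0.06214334] [0.01170708 0.02378868 0.07250563]
bar 325 [0.00070253 0.12991214 0.20225022] [0.16806706 0.09592053]
```

View pics/2.png

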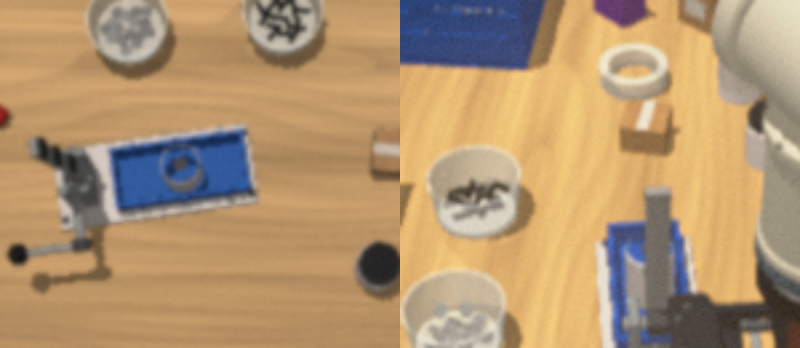

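The bar stands open (slope about 0.18, so q≈1.75). In the crop the spacer is at (183,168), the middle of the tray, so it has to be shifted. I'll raise the tool over the bar and go to it.

```bash
python3 -c "
from h import *
go(s2w([0,-.001,.31]),9.74); go(s2w([0,-.001,.06]),9.74)"
```

```text
tcp [0.5387 0.037  0.2913] dr [ 0.1  6.7 -0.3] travel [-0.3338  0.082  -0.0655]
  tcp [0.5387 0.037  0.0413] dr [ 0.1  6.7 -0.3] travel [-0.3046  0.0815  0.1827]
```

```bash
python3 -m handwheel '[{"dr":[0,4,0],"travel":[-0.005,0,-0.04],"claw":0.08},{"dr":[0,6.7,0],"travel":[-0.01,0,-0.08],"claw":0.08},{"dr":[0,6.7,0],"travel":[-0.05,0.01,-0.098],"claw":0.08},{"dr":[0,6.7,0],"travel":[-0.09,0.02,-0.094],"claw":0.08},{"dr":[0,6.7,0],"travel":[-0.334,0.082,-0.066],"claw":0.08},{"dr":[0,6.7,0],"travel":[-0.334,0.082,-0.066],"claw":0.08},{"dr":[0,6.7,0],"travel":[-0.334,0.082,-0.066],"claw":0.08},{"dr":[0,6.7,0],"travel":[-0.334,0.082,-0.066],"claw":0.08}]'
python3 -c "
from h import *
go(s2w([0,-.001,.31]),9.74); go(s2w([0,-.001,.06]),9.74)"
```

```text
t: 5.58
tcp_pos: [0.5028, 0.1163, 0.2895]
ee_rot: [0.647, 0.762, -0.002, 0.0]
wrist_force: [0.8, -0.1, 0.5]
width: 0.913
  tcp [0.5387 0.037  0.2913] dr [-0.2  0.2 -0.4] travel [-0.0841  0.0225 -0.0016]
  tcp [0.5387 0.037  0.0413] dr [-0.2  0.2 -0.4] travel [-0.0833  0.0232  0.2484]
```

```bash
python3 -m handwheel '[{"dr":[0,0,0],"travel":[-0.04,0.011,0],"claw":0.085},{"dr":[0,0,0],"travel":[-0.083,0.022,0],"claw":0.085},{"dr":[0,0,0],"travel":[-0.083,0.022,0.02],"claw":0.085},{"dr":[0,0,0],"travel":[-0.083,0.022,0.06],"claw":0.085},{"dr":[0,0,0],"travel":[-0.083,0.022,0.10],"claw":0.085},{"dr":[0,0,0],"travel":[-0.083,0.022,0.14],"claw":0.085},{"dr":[0,0,0],"travel":[-0.083,0.022,0.18],"claw":0.085},{"dr":[0,0,0],"travel":[-0.083,0.022,0.22],"claw":0.085}]'
python3 -c "
from h import *
go(s2w([0,-.001,.06]),9.74);  go(s2w([0,.049,.06]),9.74)"
```

```text
t: 6.25
tcp_pos: [0.5357, 0.0364, 0.0658]
ee_rot: [0.647, 0.762, -0.005, -0.001]
wrist_force: [0.8, 0.5, 0.5]
width: 0.967
  tcp [0.5387 0.037  0.0413] dr [-0.5  0.3 -0.4] travel [0.0003 0.0032 0.0244]
  tcp [0.5302 0.0863 0.0413] dr [-0.5  0.3 -0.4] travel [0.0503 0.0029 0.0242]
```

```bash
python3 -m handwheel '[{"dr":[-0.5,0.3,-0.4],"travel":[0,0.003,0.024],"claw":0.085},{"dr":[-0.5,0.3,-0.4],"travel":[0,0.003,0.025],"claw":0.06},{"dr":[-0.5,0.3,-0.4],"travel":[0,0.003,0.025],"claw":0.04},{"dr":[-0.5,0.3,-0.4],"travel":[0,0.003,0.025],"claw":0.035},{"dr":[-0.5,0.3,-0.4],"travel":[0,0.003,0.025],"claw":0.035},{"dr":[-0.5,0.3,-0.4],"travel":[0,0.003,0.025],"claw":0.035},{"dr":[-0.5,0.3,-0.4],"travel":[0,0.003,0.025],"claw":0.035}]' 20
python3 -c "
from h import *
s=manip.state(); print(s['width']*87.8); go(s2w([0,-.001,.06]),9.74);  go(s2w([0,.049,.06]),9.74)"
```

```text
t: 6.83
tcp_pos: [0.5378, 0.0364, 0.04]
ee_rot: [0.645, 0.765, -0.001, -0.0]
wrist_force: [2.3, 0.1, -0.5]
width: 0.553
48.57175623065521
  tcp [0.5387 0.037  0.0413] dr [-0.1  0.1  0. ] travel [ 0.0005  0.001  -0.0013]
  tcp [0.5302 0.0863 0.0413] dr [-0.1  0.1  0. ] travel [ 0.0505  0.001  -0.0014]
```

```bash
python3 -m handwheel '[{"dr":[0,0,0],"travel":[0,0.001,0],"claw":0.035},{"dr":[0,0,0],"travel":[0,0.001,-0.001],"claw":0.035},{"dr":[0,0,0],"travel":[0.015,0.001,-0.001],"claw":0.035},{"dr":[0,0,0],"travel":[0.03,0.001,-0.001],"claw":0.035},{"dr":[0,0,0],"travel":[0.042,0.001,-0.001],"claw":0.035},{"dr":[0,0,0],"travel":[0.047,0.001,-0.001],"claw":0.035},{"dr":[0,0,0],"travel":[0.05,0.001,-0.001],"claw":0.035},{"dr":[0,0,0],"travel":[0.05,0.001,-0.001],"claw":0.035}]' 20
python3 -c "
from h import *
s=manip.state(); print(s['width']*87.8); go(s2w([0,.05,.06]),9.74); go(s2w([0,.049,.2]),9.74)"
```

```text
t: 7.5
tcp_pos: [0.5301, 0.0862, 0.0409]
ee_rot: [0.644, 0.765, -0.002, -0.0]
wrist_force: [0.4, -0.3, -2.0]
width: 0.516
45.26683763711632
  tcp [0.53   0.0873 0.0413] dr [-0.2  0.1  0.1] travel [ 0.0011  0.0001 -0.0004]
  tcp [0.5302 0.0863 0.1813] dr [-0.2  0.1  0.1] travel [-0.0002 -0.0003 -0.1404]
```

```bash
python3 -m handwheel '[{"dr":[0,0,0],"travel":[0.002,0,0],"claw":0.035},{"dr":[0,0,0],"travel":[0.004,0,0],"claw":0.035},{"dr":[0,0,0],"travel":[0.004,0,0],"claw":0.035}]' 20
python3 -c "
from h import *
s=manip.state(); print(w2s(s['tcp_pos']))"
python3 -m handwheel '[{"dr":[0,0,0],"travel":[0,0,0],"claw":0.085},{"dr":[0,0,0],"travel":[0,0,0],"claw":0.085},{"dr":[0,0,0],"travel":[0,0,0],"claw":0.085},{"dr":[0,0,0],"travel":[0,0,-0.04],"claw":0.085},{"dr":[0,0,0],"travel":[0,0,-0.08],"claw":0.085},{"dr":[0,0,0],"travel":[-0.04,0,-0.11],"claw":0.085},{"dr":[0,0,0],"travel":[-0.08,0,-0.11],"claw":0.085}]'
python3 -c "
from h import *
go([.4335,-.1890,.15],9.74); go([.4335,-.1890,.047],9.74)"
```

```text
t: 7.75
tcp_pos: [0.5297, 0.0888, 0.041]
ee_rot: [0.644, 0.765, -0.002, 0.001]
wrist_force: [0.5, -4.3, 0.1]
width: 0.515
[-8.76880535e-05  5.15284149e-02  4.09833432e-02]
t: 8.33
tcp_pos: [0.5449, 0.0173, 0.1579]
ee_rot: [0.643, 0.766, 0.001, 0.004]
wrist_force: [0.4, 0.6, 0.5]
width: 0.961
  tcp [ 0.4335 -0.189   0.1313] dr [0.4 0.3 0.3] travel [-0.1836 -0.1459  0.0264]
  tcp [ 0.4335 -0.189   0.0283] dr [0.4 0.3 0.3] travel [-0.1831 -0.1467  0.1293]
```

```bash
python3 -m handwheel '[{"dr":[0,0,0],"travel":[-0.184,-0.146,0],"claw":0.085},{"dr":[0,0,0],"travel":[-0.184,-0.146,0],"claw":0.085},{"dr":[0,0,0],"travel":[-0.184,-0.146,0],"claw":0.085},{"dr":[0,0,0],"travel":[-0.184,-0.146,0],"claw":0.085},{"dr":[0,0,0],"travel":[-0.184,-0.146,0],"claw":0.085},{"dr":[0,0,0],"travel":[-0.184,-0.146,0],"claw":0.085},{"dr":[0,0,0],"travel":[-0.184,-0.146,0.02],"claw":0.085},{"dr":[0,0,0],"travel":[-0.184,-0.146,0.04],"claw":0.085}]'
python3 - <<'E'
from h import *
go([.4335,-.1890,.047],9.74)
p,d=imaging.grab_frame("side"); cv2.imwrite("pics/s3.png",cv2.resize(p[100:270,220:420,::-1],(700,595)))
E
```

```text
t: 9.0
tcp_pos: [0.4339, -0.1914, 0.1191]
ee_rot: [0.644, 0.765, 0.002, 0.006]
wrist_force: [0.7, -0.0, -0.5]
width: 0.968
  tcp [ 0.4335 -0.189   0.0283] dr [0.7 0.4 0.1] travel [ 0.0031 -0.001   0.0908]
```

View pics/s3.png

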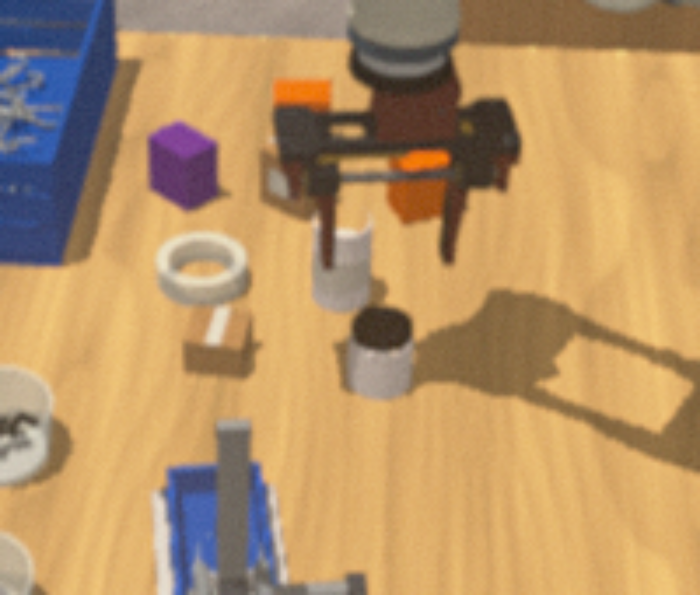

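The jar at crop (381,350) lies below and between the fingers (tips at (328,265) and (447,260)). Nothing is in the way, so I descend and grip.

```bash
python3 -m handwheel '[{"dr":[0.7,0.4,0],"travel":[0.003,-0.001,0.03],"claw":0.085},{"dr":[0.7,0.4,0],"travel":[0.003,-0.001,0.065],"claw":0.085},{"dr":[0.7,0.4,0],"travel":[0.003,-0.001,0.089],"claw":0.085},{"dr":[0.7,0.4,0],"travel":[0.003,-0.001,0.089],"claw":0.07},{"dr":[0.7,0.4,0],"travel":[0.003,-0.001,0.089],"claw":0.042},{"dr":[0.7,0.4,0],"travel":[0.003,-0.001,0.089],"claw":0.042},{"dr":[0.7,0.4,0],"travel":[0.003,-0.001,0.089],"claw":0.042},{"dr":[0.7,0.4,0],"travel":[0.003,-0.001,0.089],"claw":0.042}]' 20
python3 -m handwheel '[{"dr":[0,0,0],"travel":[0,0,0],"claw":0.042},{"dr":[0,0,0],"travel":[0,0,-0.03],"claw":0.042},{"dr":[0,0,0],"travel":[0,0,-0.07],"claw":0.042},{"dr":[0,0,0],"travel":[0,0,-0.1],"claw":0.042},{"dr":[0,0,0],"travel":[0,0,-0.1],"claw":0.042},{"dr":[0,0,0],"travel":[0,0,-0.1],"claw":0.042}]' 20
python3 - <<'E'
from h import *
s=manip.state(); print(s['width']*87.8); J=s['tcp_pos'].copy()
p,d=imaging.grab_frame("top"); W=cloud(d,"top"); hsv=cv2.cvtColor(p,cv2.COLOR_RGB2HSV)
Rt=R.from_quat(s['ee_rot']); T=Rt.inv().apply(W.reshape(-1,3)-J).reshape(W.shape)
p,d=imaging.grab_frame("side"); W=cloud(d,"side"); T=Rt.inv().apply(W.reshape(-1,3)-J).reshape(W.shape)
m=(abs(T[...,1])<.02)&(abs(T[...,0])<.04)&(T[...,2]>-.005)&(T[...,2]<.04)
print("body pts (tool frame)",m.sum(),T[m].min(0),T[m].max(0), "bottom z",np.nanpercentile(T[m][:,2],98))
mm=m&(abs(T[...,1])<.005); print("front face x",np.percentile(T[mm][:,0],[2,50,98]))
go(s2w([0,-.003,.12]),9.74); go(s2w([0,-.003,.061]),9.74)
E
```

```text
t: 9.72
tcp_pos: [0.4325, -0.1875, 0.0269]
ee_rot: [0.643, 0.766, -0.001, -0.002]
wrist_force: [2.7, 0.5, 2.5]
width: 0.626
t: 10.22
tcp_pos: [0.434, -0.1883, 0.1293]
ee_rot: [0.643, 0.766, -0.0, 0.0]
wrist_force: [0.2, 0.7, -2.6]
width: 0.588
51.64428187999868
body pts (tool frame) 146 [ 0.00775972 -0.01985981 -0.00487108] [0.02939077 0.01995193 0.03167138] bottom z 0.028434141771448096
front face x [0.01858861 0.02343776 0.02835321]
  tcp [0.539  0.035  0.1013] dr [-0.3 -0.2  0.2] travel [0.2007 0.1436 0.0242]
  tcp [0.539  0.035  0.0423] dr [-0.3 -0.2  0.2] travel [0.2004 0.1439 0.0832]
```

```bash
python3 -m handwheel '[{"dr":[0,0,0],"travel":[0.198,0.144,0],"claw":0.042},{"dr":[0,0,0],"travel":[0.198,0.144,0],"claw":0.042},{"dr":[0,0,0],"travel":[0.198,0.144,0],"claw":0.042},{"dr":[0,0,0],"travel":[0.198,0.144,0],"claw":0.042},{"dr":[0,0,0],"travel":[0.198,0.144,0],"claw":0.042},{"dr":[0,0,0],"travel":[0.198,0.144,0],"claw":0.042},{"dr":[0,0,0],"travel":[0.198,0.144,0],"claw":0.042},{"dr":[0,0,0],"travel":[0.198,0.144,0.0],"claw":0.042}]'
python3 - <<'E'
from h import *
s=manip.state(); J=s['tcp_pos']; print("tcp st",w2s(J))
go(s2w([0,-.007,.059]),9.74)
p,d=imaging.grab_frame("top"); S=w2s(cloud(d,"top")); x,y,z=np.moveaxis(S,-1,0)
m=(abs(x)<.03)&(y>-.08)&(y<.09)&(z>.05)&(z<.085); print("spacer?",m.sum(),S[m].min(0),S[m].max(0))
cv2.imwrite("pics/t4.png",cv2.resize(p[175:285,180:320,::-1],(760,597)))
E
```

```text
t: 10.98
tcp_pos: [0.539, 0.0342, 0.1223]
ee_rot: [0.642, 0.767, -0.003, -0.005]
wrist_force: [0.1, -0.9, -2.8]
width: 0.59
tcp st [-0.00012864 -0.00384595  0.12232824]
  tcp [0.5397 0.0311 0.0403] dr [-0.6 -0.3  0.4] travel [-0.0035  0.001   0.082 ]
spacer? 46 [-0.02521936  0.03367843  0.0504681 ] [0.01941712 0.07147703 0.07599179]
```

View pics/t4.png

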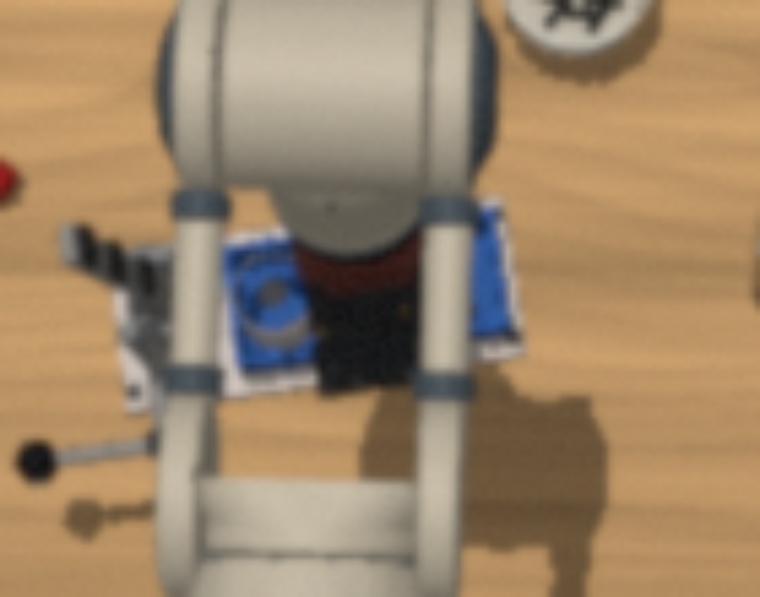

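The spacer stands at the +y end of the tray (crop (275,310)), with the bar still open. Now I lower the jar just clear of it, then slide it up against it.

```bash
python3 -m handwheel '[{"dr":[-0.6,-0.3,0.4],"travel":[-0.004,0.001,0.02],"claw":0.042},{"dr":[-0.6,-0.3,0.4],"travel":[-0.004,0.001,0.045],"claw":0.042},{"dr":[-0.6,-0.3,0.4],"travel":[-0.004,0.001,0.065],"claw":0.042},{"dr":[-0.6,-0.3,0.4],"travel":[-0.004,0.001,0.075],"claw":0.042},{"dr":[-0.6,-0.3,0.4],"travel":[-0.004,0.001,0.08],"claw":0.042},{"dr":[-0.6,-0.3,0.4],"travel":[-0.004,0.001,0.082],"claw":0.042},{"dr":[-0.6,-0.3,0.4],"travel":[-0.004,0.001,0.082],"claw":0.042}]'
python3 -c "
from h import *
print(w2s(manip.state()['tcp_pos']))"
python3 -m handwheel '[{"dr":[0,0,0],"travel":[0.003,0,0],"claw":0.042},{"dr":[0,0,0],"travel":[0.006,0,0],"claw":0.042},{"dr":[0,0,0],"travel":[0.008,0,0],"claw":0.042},{"dr":[0,0,0],"travel":[0.009,0,0],"claw":0.042}]'
python3 -c "
from h import *
print(w2s(manip.state()['tcp_pos']))"
```

```text
t: 11.62
tcp_pos: [0.5391, 0.0287, 0.0408]
ee_rot: [0.646, 0.764, -0.001, 0.0]
wrist_force: [0.0, -0.4, -2.9]
width: 0.584
[-0.00095479 -0.00931918  0.04078344]
t: 11.95
tcp_pos: [0.5378, 0.038, 0.0414]
ee_rot: [0.645, 0.764, -0.0, 0.0]
wrist_force: [-0.1, -0.4, -2.6]
width: 0.591
[-0.00068696  0.00016774  0.0413839 ]
```

```bash
python3 -m handwheel '[{"dr":[0,0,0],"travel":[0.002,0,0.001],"claw":0.042},{"dr":[0,0,0],"travel":[0.004,0,0.002],"claw":0.042},{"dr":[0,0,0],"travel":[0.004,0,0.002],"claw":0.042}]'
python3 -c "
from h import *
print(w2s(manip.state()['tcp_pos']))"
```

```text
t: 12.2
tcp_pos: [0.5372, 0.0425, 0.0394]
ee_rot: [0.645, 0.764, -0.0, 0.0]
wrist_force: [-0.1, 0.8, -1.5]
width: 0.582
[-0.00055977  0.00462517  0.03940732]
```

```bash
python3 -m handwheel '[{"dr":[0,0,0],"travel":[0.002,0,0],"claw":0.042},{"dr":[0,0,0],"travel":[0.003,0,0.0005],"claw":0.042},{"dr":[0,0,0],"travel":[0.003,0,0.0005],"claw":0.042}]'
python3 -c "
from h import *
print(w2s(manip.state()['tcp_pos']))"
```

```text
t: 12.45
tcp_pos: [0.5373, 0.0435, 0.0395]
ee_rot: [0.646, 0.764, -0.001, 0.002]
wrist_force: [1.9, -7.2, 0.1]
width: 0.592
[-0.00029325  0.0056421   0.03945732]
```

```bash
python3 -m handwheel '[{"dr":[0,0,0],"travel":[0,0,0],"claw":0.08},{"dr":[0,0,0],"travel":[0,0,0],"claw":0.085},{"dr":[0,0,0],"travel":[0,0,0],"claw":0.085},{"dr":[0,0,0],"travel":[0,0,-0.04],"claw":0.085},{"dr":[0,0,0],"travel":[0,0,-0.08],"claw":0.085},{"dr":[0,0,0],"travel":[-0.04,0,-0.1],"claw":0.085},{"dr":[0,0,0],"travel":[-0.08,0,-0.1],"claw":0.085},{"dr":[0,0,0],"travel":[-0.12,0,-0.1],"claw":0.085}]'
python3 -c "
from h import *
go([.519,-.441,.15],-37.5)"
```

```text
t: 13.12
tcp_pos: [0.5585, -0.0748, 0.1434]
ee_rot: [0.644, 0.765, 0.0, 0.005]
wrist_force: [0.4, 1.0, -1.0]
width: 0.967
  tcp [ 0.519  -0.441   0.1313] dr [ 0.5  0.2 47.2] travel [-0.3541 -0.101   0.0139]
```

```bash
python3 -m handwheel '[{"dr":[0.5,0.2,47],"travel":[-0.354,-0.101,0],"claw":0.085},{"dr":[0.5,0.2,47],"travel":[-0.354,-0.101,0],"claw":0.085},{"dr":[0.5,0.2,47],"travel":[-0.354,-0.101,0],"claw":0.085},{"dr":[0.5,0.2,47],"travel":[-0.354,-0.101,0],"claw":0.085},{"dr":[0.5,0.2,47],"travel":[-0.354,-0.101,0],"claw":0.085},{"dr":[0.5,0.2,47],"travel":[-0.354,-0.101,0],"claw":0.085},{"dr":[0.5,0.2,47],"travel":[-0.354,-0.101,0],"claw":0.085},{"dr":[0.5,0.2,47],"travel":[-0.354,-0.101,0],"claw":0.085}]'
python3 - <<'E'
from h import *
go([.519,-.441,.047],-37.5)
for n in("top","side"):
    p,d=imaging.grab_frame(n); W=cloud(d,n); S=w2s(W); x,y,z=np.moveaxis(S,-1,0); hsv=cv2.cvtColor(p,cv2.COLOR_RGB2HSV)
    m=(abs(x)<.03)&(y>-.08)&(y<.09)&(z>.06)&(z<.085); dk=m&(hsv[...,2]<80)
    print(n,"cap",dk.sum(),S[dk].mean(0),S[dk].min(0),S[dk].max(0)); 
    b=w2s(np.array([0,0,0.]));q=S[m&~dk];print("spacer",len(q),q.mean(0),q.min(0),q.max(0))
    np.savez(f"f_{n}.npz",p=p,d=d)
E
```

```text
t: 13.78
tcp_pos: [0.5222, -0.4076, 0.1449]
ee_rot: [0.897, 0.443, 0.0, 0.0]
wrist_force: [0.8, 0.1, -0.3]
width: 0.967
  tcp [ 0.519  -0.441   0.0283] dr [ 0. -0.  0.] travel [-0.0286  0.0177  0.1166]
top cap 207 [-0.00220704  0.00344252  0.07109817] [-0.02655663 -0.02174879  0.0612833 ] [0.02191739 0.05563319 0.07951401]
spacer 55 [-0.00631339  0.03681606  0.06761923] [-0.02451437 -0.02338564  0.06001146] [0.02016738 0.07325287 0.07656241]
side cap 78 [0.00890592 0.00812346 0.0709095 ] [-0.02342909 -0.01686069  0.06412169] [0.0209269  0.02781601 0.07516355]
spacer 81 [6.70464081e-06 2.49036146e-02 6.86496990e-02] [-0.02435648 -0.01894238  0.06020559] [0.02315909 0.07458397 0.07582822]
```

Jar cap centre is at y≈0.002 and the spacer is behind it, so there is about 49 mm free for the 40 mm carton, centred on y≈-0.0485. Now I grip the carton.

```bash
python3 -m handwheel '[{"dr":[0,0,0],"travel":[-0.0285,0.0175,0.0],"claw":0.085},{"dr":[0,0,0],"travel":[-0.0285,0.0175,0.0],"claw":0.085},{"dr":[0,0,0],"travel":[-0.0285,0.0175,0.035],"claw":0.085},{"dr":[0,0,0],"travel":[-0.0285,0.0175,0.07],"claw":0.085},{"dr":[0,0,0],"travel":[-0.0285,0.0175,0.1],"claw":0.085},{"dr":[0,0,0],"travel":[-0.0285,0.0175,0.115],"claw":0.085},{"dr":[0,0,0],"travel":[-0.0285,0.0175,0.115],"claw":0.07},{"dr":[0,0,0],"travel":[-0.0285,0.0175,0.115],"claw":0.045}]' 20
python3 -m handwheel '[{"dr":[0,0,0],"travel":[0,0,0],"claw":0.045},{"dr":[0,0,0],"travel":[0,0,0],"claw":0.045},{"dr":[0,0,0],"travel":[0,0,0],"claw":0.045},{"dr":[0,0,0],"travel":[0,0,0],"claw":0.045},{"dr":[0,0,0],"travel":[0,0,-0.03],"claw":0.045},{"dr":[0,0,0],"travel":[0,0,-0.07],"claw":0.045},{"dr":[0,0,0],"travel":[0,0,-0.1],"claw":0.045},{"dr":[0,0,0],"travel":[0,0,-0.1],"claw":0.045}]' 20
python3 - <<'E'
from h import *
s=manip.state(); print(s['width']*87.8); J=s['tcp_pos'].copy(); Rt=R.from_quat(s['ee_rot'])
p,d=imaging.grab_frame("side"); W=cloud(d,"side"); T=Rt.inv().apply(W.reshape(-1,3)-J).reshape(W.shape)
m=(abs(T[...,1])<.02)&(abs(T[...,0])<.04)&(T[...,2]>0)&(T[...,2]<.025)
print("pts",m.sum()); q=T[m]
if len(q): print(np.percentile(q[:,0],[5,50,95]), np.polyfit(q[:,1],q[:,0],1))
m=(abs(T[...,1])<.025)&(abs(T[...,0])<.04)&(T[...,2]>0)&(T[...,2]<.05); print("bottom",np.nanpercentile(T[m][:,2],[90,98]))
cv2.imwrite("pics/s5.png",cv2.resize(p[60:230,220:420,::-1],(700,595)))
go(s2w([0,-.0485,.15]),9.74)
E
```

```text
t: 14.55
tcp_pos: [0.5167, -0.4432, 0.0275]
ee_rot: [0.897, 0.442, -0.001, -0.001]
wrist_force: [-0.0, -0.1, 1.1]
width: 0.853
t: 15.22
tcp_pos: [0.5193, -0.4454, 0.1372]
ee_rot: [0.897, 0.442, 0.001, 0.005]
wrist_force: [0.1, -0.1, -0.2]
width: 0.618
54.23302186650629
pts 67
[0.02006251 0.02332049 0.02698496] [0.02449253 0.02347038]
bottom [0.02619227 0.0287954 ]
  tcp [ 0.5467 -0.0098  0.1313] dr [  0.3   0.3 -47.3] travel [ 0.362  -0.2431 -0.0004]
```

View pics/s5.png

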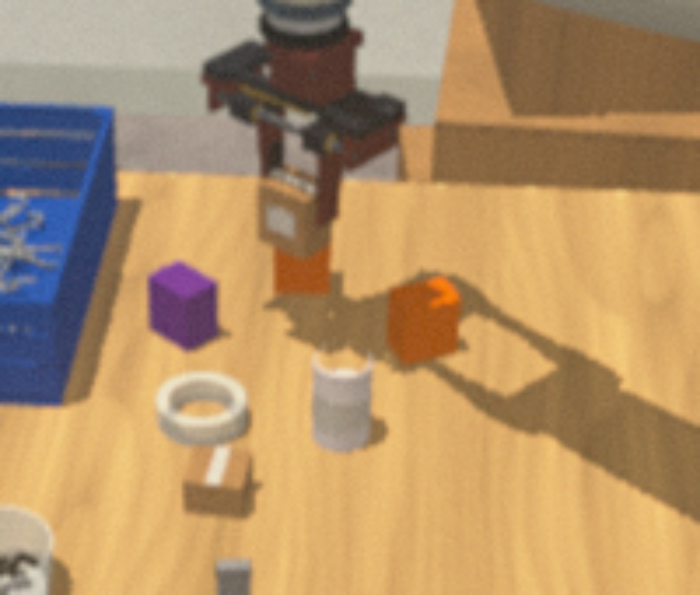

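The carton hangs straight in the fingers (face slope ≈ 0, width 54), with the neighbours in place. Now carrying it to the tray.

```bash
python3 -m handwheel '[{"dr":[0.3,0.3,-47.3],"travel":[0.36,-0.243,0],"claw":0.045},{"dr":[0.3,0.3,-47.3],"travel":[0.36,-0.243,0],"claw":0.045},{"dr":[0.3,0.3,-47.3],"travel":[0.36,-0.243,0],"claw":0.045},{"dr":[0.3,0.3,-47.3],"travel":[0.36,-0.243,0],"claw":0.045},{"dr":[0.3,0.3,-47.3],"travel":[0.36,-0.243,0],"claw":0.045},{"dr":[0.3,0.3,-47.3],"travel":[0.36,-0.243,0],"claw":0.045},{"dr":[0.3,0.3,-47.3],"travel":[0.36,-0.243,0],"claw":0.045},{"dr":[0.3,0.3,-47.3],"travel":[0.36,-0.243,0],"claw":0.045}]'
python3 -c "
from h import *
go(s2w([0,-.049,.15]),9.74)"
```

```text
t: 15.93
tcp_pos: [0.5378, -0.1086, 0.1277]
ee_rot: [0.643, 0.766, -0.0, -0.002]
wrist_force: [1.8, 0.2, -2.2]
width: 0.623
  tcp [ 0.5468 -0.0103  0.1313] dr [-0.1 -0.1  0.2] travel [ 0.0952  0.0259 -0.0035]
```

```bash
python3 -m handwheel '[{"dr":[0,0,0.2],"travel":[0.04,0.01,-0.003],"claw":0.045},{"dr":[0,0,0.2],"travel":[0.075,0.02,-0.003],"claw":0.045},{"dr":[0,0,0.2],"travel":[0.095,0.026,-0.003],"claw":0.045},{"dr":[0,0,0.2],"travel":[0.095,0.026,-0.003],"claw":0.045},{"dr":[0,0,0.2],"travel":[0.095,0.026,0.0],"claw":0.045},{"dr":[0,0,0.2],"travel":[0.095,0.026,0.0],"claw":0.045}]'
python3 - <<'E'
from h import *
go(s2w([0,-.049,.0595]),9.74)
s=manip.state(); J=s['tcp_pos']; Rt=R.from_quat(s['ee_rot'])
p,d=imaging.grab_frame("side"); W=cloud(d,"side"); S=w2s(W)
m=(abs(S[...,0])<.02)&(S[...,1]>-.08)&(S[...,1]<.0)&(S[...,2]>.112)&(S[...,2]<.128); q=S[m]
print("carton +y face",len(q),q[:,1].mean() if len(q) else 0,"tool",w2s(J))
cv2.imwrite("pics/s6.png",cv2.resize(p[150:320,200:400,::-1],(700,595)))
E
```

```text
t: 16.43
tcp_pos: [0.5461, -0.011, 0.1256]
ee_rot: [0.644, 0.765, -0.002, -0.003]
wrist_force: [0.2, -0.2, -2.6]
width: 0.621
  tcp [ 0.5468 -0.0103  0.0408] dr [-0.3 -0.1  0. ] travel [0.0004 0.0013 0.0848]
carton +y face 52 -0.02594543619160004 tool [-0.00082721 -0.04959399  0.12564788]
```

View pics/s6.png

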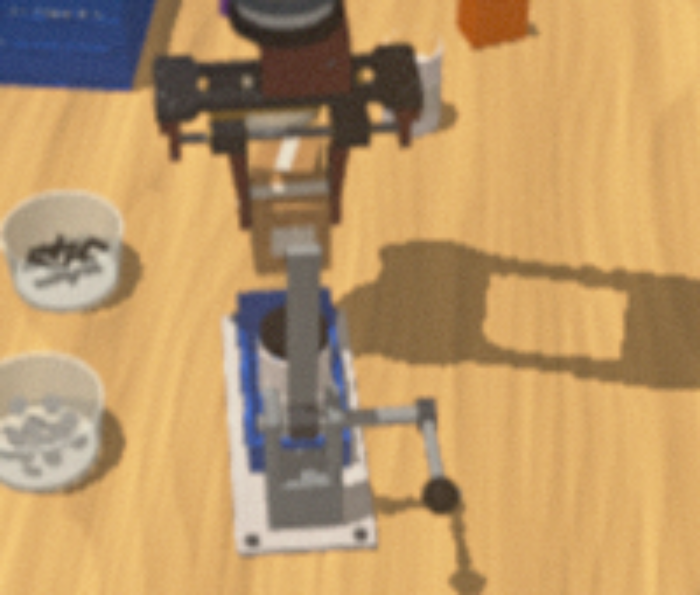

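The carton hangs over the free end, with its +y face about 3 mm clear of the jar (crop (293,335)). I lower it in two steps and watch the force.

```bash
python3 -m handwheel '[{"dr":[-0.3,-0.1,0],"travel":[0,0.001,0.02],"claw":0.045},{"dr":[-0.3,-0.1,0],"travel":[0,0.001,0.035],"claw":0.045},{"dr":[-0.3,-0.1,0],"travel":[0,0.001,0.045],"claw":0.045},{"dr":[-0.3,-0.1,0],"travel":[0,0.001,0.052],"claw":0.045},{"dr":[-0.3,-0.1,0],"travel":[0,0.001,0.058],"claw":0.045},{"dr":[-0.3,-0.1,0],"travel":[0,0.001,0.064],"claw":0.045},{"dr":[-0.3,-0.1,0],"travel":[0,0.001,0.07],"claw":0.045},{"dr":[-0.3,-0.1,0],"travel":[0,0.001,0.07],"claw":0.045}]'
python3 -c "
from h import *
print(w2s(manip.state()['tcp_pos']));go(s2w([0,-.049,.0585]),9.74)"
```

```text
t: 17.15
tcp_pos: [0.5478, -0.0115, 0.0561]
ee_rot: [0.645, 0.764, 0.001, 0.001]
wrist_force: [3.5, 0.9, -4.0]
width: 0.617
[ 0.00075942 -0.05034096  0.05609772]
  tcp [ 0.5468 -0.0103  0.0398] dr [ 0.1  0.  -0.1] travel [ 0.0013 -0.0008  0.0163]
```

```bash
python3 -m handwheel '[{"dr":[0,0,0],"travel":[0.001,0.001,0.003],"claw":0.045},{"dr":[0,0,0],"travel":[0.001,0.001,0.007],"claw":0.045},{"dr":[0,0,0],"travel":[0.001,0.001,0.011],"claw":0.045},{"dr":[0,0,0],"travel":[0.001,0.001,0.014],"claw":0.045},{"dr":[0,0,0],"travel":[0.001,0.001,0.016],"claw":0.045},{"dr":[0,0,0],"travel":[0.001,0.001,0.017],"claw":0.045},{"dr":[0,0,0],"travel":[0.001,0.001,0.017],"claw":0.045}]'
python3 -c "
from h import *
print(w2s(manip.state()['tcp_pos']))"
```

```text
t: 17.73
tcp_pos: [0.5479, -0.01, 0.0411]
ee_rot: [0.645, 0.764, 0.001, 0.0]
wrist_force: [-9.1, 1.6, 11.2]
width: 0.617
[ 0.0011552  -0.04892773  0.04108865]
```

```bash
python3 -m handwheel '[{"dr":[0,0,0],"travel":[0,-0.001,0],"claw":0.045},{"dr":[0,0,0],"travel":[0,-0.001,0],"claw":0.045}]'
python3 -m handwheel '[{"dr":[0,0,0],"travel":[0,0,0],"claw":0.06},{"dr":[0,0,0],"travel":[0,0,0],"claw":0.08},{"dr":[0,0,0],"travel":[0,0,0],"claw":0.085},{"dr":[0,0,0],"travel":[0,0,0],"claw":0.085},{"dr":[0,0,0],"travel":[0,0,-0.04],"claw":0.085},{"dr":[0,0,0],"travel":[0,0,-0.08],"claw":0.085},{"dr":[0,0,0],"travel":[-0.04,-0.03,-0.12],"claw":0.085},{"dr":[0,0,0],"travel":[-0.08,-0.06,-0.14],"claw":0.085}]'
python3 -m handwheel '[{"dr":[0,0,0],"travel":[-0.01,-0.04,-0.04],"claw":0.06},{"dr":[0,0,0],"travel":[-0.01,-0.08,-0.04],"claw":0.06},{"dr":[0,0,0],"travel":[-0.01,-0.12,-0.04],"claw":0.06},{"dr":[0,0,0],"travel":[-0.01,-0.12,-0.04],"claw":0.06}]'
python3 - <<'E'
from h import *
print(w2s(manip.state()['tcp_pos']))
for n in("top","side"):
    p,d=imaging.grab_frame(n); np.savez(f"f_{n}.npz",p=p,d=d); S=w2s(cloud(d,n)); x,y,z=np.moveaxis(S,-1,0)
    for nm,a,b in(("carton",-.065,-.032),("jar",-.015,.015),("spacer",.035,.065)):
        m=(abs(x)<.018)&(y>a)&(y<b)&(z>.06)&(z<.085)
        if m.sum()>5: print(n,nm,m.sum(),"z",np.percentile(z[m],[10,50,90]).round(4),"slope",np.linalg.lstsq(np.c_[x[m],y[m],np.ones(m.sum())],z[m],rcond=None)[0].round(3))
    v,u=(180,180) if n=="top" else (180,230)
    cv2.imwrite(f"pics/{n}7.png",cv2.resize(p[v:v+100,u:u+110,::-1],(400,364),interpolation=2))
cv2.imwrite("pics/7.png",np.hstack([cv2.imread("pics/top7.png"),cv2.imread("pics/side7.png")]))
E
```

```text
t: 17.9
tcp_pos: [0.547, -0.0101, 0.0414]
ee_rot: [0.645, 0.764, 0.001, 0.001]
wrist_force: [-0.2, -0.3, -2.2]
width: 0.615
t: 18.57
tcp_pos: [0.516, -0.0716, 0.1697]
ee_rot: [0.643, 0.766, 0.002, 0.002]
wrist_force: [-0.2, -0.8, 0.2]
width: 0.967
t: 18.9
tcp_pos: [0.3961, -0.1031, 0.2112]
ee_rot: [0.644, 0.765, 0.002, 0.004]
wrist_force: [0.2, -0.9, 0.4]
width: 0.706
[-0.16419359 -0.1149967   0.2111769 ]
top carton 126 z [0.0666 0.0712 0.0753] slope [ 0.037 -0.027  0.07 ]
top jar 117 z [0.0666 0.0708 0.075 ] slope [0.002 0.    0.071]
top spacer 27 z [0.0643 0.0691 0.0752] slope [-0.011 -0.125  0.075]
side carton 57 z [0.0698 0.0718 0.0742] slope [0.055 0.042 0.074]
side jar 45 z [0.0699 0.0718 0.0742] slope [-0.015  0.014  0.072]
```

View pics/7.png

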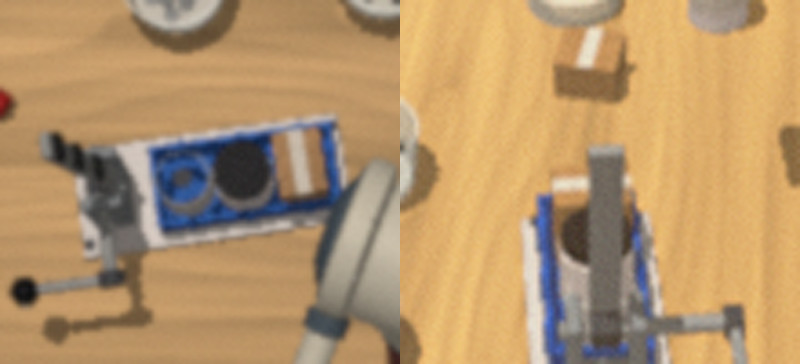

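All three read tops at z 0.071–0.072 (carton, jar, spacer stand in the row, crop (300,165), (243,170), (187,185)), with the bar open. Now back to the knob at top crop (25,292).

```bash
python3 - <<'E'
from h import *
for n in("top","side"):
    p,S=load(n); S=w2s(S); hsv=cv2.cvtColor(p,cv2.COLOR_RGB2HSV); x,y,z=np.moveaxis(S,-1,0)
    m=(x<-.06)&(x>-.1)&(y>.16)&(y<.21)&(z>.075)&(hsv[...,2]<80); q=S[m]; print("knob",len(q),q.mean(0),q.min(0),q.max(0))
print("via",end="");go(s2w([-.17,.24,.23]),9.74,-20)
E
python3 -m handwheel '[{"dr":[0,0,0],"travel":[0.04,0,-0.01],"claw":0.06},{"dr":[0,0,0],"travel":[0.08,0,-0.02],"claw":0.06},{"dr":[0,0,0],"travel":[0.12,0,-0.02],"claw":0.06},{"dr":[0,0,0],"travel":[0.16,0,-0.02],"claw":0.06},{"dr":[0,0,0],"travel":[0.20,0,-0.02],"claw":0.06},{"dr":[0,-5,0],"travel":[0.24,0,-0.02],"claw":0.06},{"dr":[0,-10,0],"travel":[0.28,0,-0.02],"claw":0.06},{"dr":[0,-15,0],"travel":[0.32,0,-0.02],"claw":0.06}]'
python3 - <<'E'
from h import *
print(w2s(manip.state()['tcp_pos']))
t=35; g=np.array([-.078,.186,.097]); b=np.array([0,np.sin(np.radians(t)),np.cos(np.radians(t))])
go(s2w(g+.08*b),9.74,-t); go(s2w(g),9.74,-t)
E
```

```text
knob 33 [-0.08014245  0.18341455  0.1031134 ] [-0.08774125  0.17638543  0.09465751] [-0.07205899  0.19336278  0.11248275]
knob 58 [-0.07807314  0.19407165  0.10096875] [-0.08756822  0.1847412   0.09153734] [-0.07031352  0.20023766  0.10814581]
via  tcp [0.3314 0.2395 0.2124] dr [  0.5 -19.8  -0. ] travel [ 0.3486 -0.0077 -0.0034]
t: 19.67
tcp_pos: [0.3481, 0.1942, 0.2295]
ee_rot: [0.64, 0.758, -0.077, 0.099]
wrist_force: [1.2, -2.1, -0.2]
width: 0.685
[-0.16127358  0.1861832   0.22945124]
  tcp [0.4242 0.2428 0.1472] dr [  0.5 -20.7  -0.2] travel [0.0544 0.0825 0.0718]
  tcp [0.432  0.1976 0.0817] dr [  0.5 -20.7  -0.2] travel [0.0262 0.0818 0.1467]
```

```bash
python3 -m handwheel '[{"dr":[0,-7,0],"travel":[0.035,0,0],"claw":0.06},{"dr":[0.3,-14,0],"travel":[0.055,0.02,0.02],"claw":0.06},{"dr":[0.5,-20.7,0],"travel":[0.054,0.05,0.05],"claw":0.06},{"dr":[0.5,-20.7,0],"travel":[0.054,0.082,0.072],"claw":0.06},{"dr":[0.5,-20.7,0],"travel":[0.054,0.082,0.072],"claw":0.05},{"dr":[0.5,-20.7,0],"travel":[0.045,0.082,0.096],"claw":0.05},{"dr":[0.5,-20.7,0],"travel":[0.036,0.082,0.12],"claw":0.05},{"dr":[0.5,-20.7,0],"travel":[0.036,0.082,0.12],"claw":0.05}]'
python3 - <<'E'
from h import *
s=manip.state(); Rt=R.from_quat(s['ee_rot']); print(w2s(s['tcp_pos'])); t=35
go(s2w([-.078,.186,.097]),9.74,-t)
p,d=imaging.grab_frame("side"); cv2.imwrite("pics/s8.png",cv2.resize(p[200:330,240:400,::-1],(720,585)))
E
```

```text
t: 20.33
tcp_pos: [0.428, 0.2119, 0.1]
ee_rot: [0.615, 0.728, -0.197, 0.23]
wrist_force: [-1.4, -0.5, -0.6]
width: 0.57
[-0.07951976  0.1900666   0.10003259]
  tcp [0.432  0.1976 0.0817] dr [-0.3  0.2  0. ] travel [-0.0015  0.0017  0.0235]
```

View pics/s8.png

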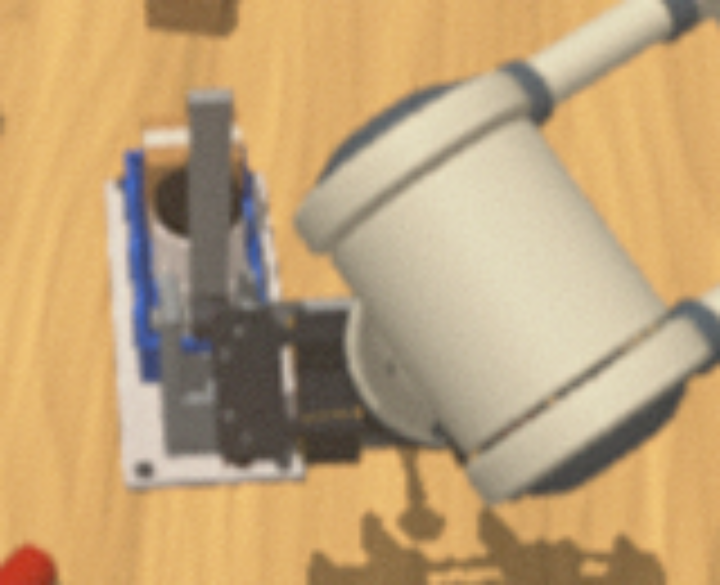

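The gripper body at (255,385) is close behind the bar but not touching it, and the knob's shadow at (420,520) lies between the finger shadows. Next: advance and pinch.

```bash
python3 -m handwheel '[{"dr":[0,0,0],"travel":[-0.001,0.0015,0.015],"claw":0.05},{"dr":[0,0,0],"travel":[-0.001,0.0015,0.0235],"claw":0.05},{"dr":[0,0,0],"travel":[-0.001,0.0015,0.0235],"claw":0.03},{"dr":[0,0,0],"travel":[-0.001,0.0015,0.0235],"claw":0.012},{"dr":[0,0,0],"travel":[-0.001,0.0015,0.0235],"claw":0.012},{"dr":[0,0,0],"travel":[-0.001,0.0015,0.0235],"claw":0.012},{"dr":[0,0,0],"travel":[-0.001,0.0015,0.0235],"claw":0.012}]' 30
cat > arc.py <<'E'
from h import *
import sys
s=manip.state(); g=w2s(s['tcp_pos']+R.from_quat(s['ee_rot']).apply([0,0,-HP])); e=g[1:]-[.115,.095]; q=1.75-np.arctan2(e[1],e[0]); r=np.hypot(*e)
print(g.round(4),"width",s['width']*87.8,"q",q.round(3),"r",r.round(4),s["wrist_force"].round(1))
rr=.0725
for i in range(1,9):
    qq=max(q-.1*i,-.03); a=1.75-qq; print(round(qq,2),end=""); go(s2w([g[0],.115+rr*np.cos(a),.095+rr*np.sin(a)]),9.74,-max(0,35*qq/1.75))
E
python3 arc.py
```

```text
t: 20.97
tcp_pos: [0.4317, 0.1995, 0.0846]
ee_rot: [0.616, 0.728, -0.196, 0.229]
wrist_force: [-2.4, 1.6, 2.9]
width: 0.252
[-0.0778  0.188   0.0999] width 22.083877275749746 q 1.683 r 0.0732 [-2.4  1.6  2.9]
1.58  tcp [0.4319 0.199  0.0912] dr [-0.2  3.5 -0.1] travel [-0.0042  0.0001 -0.005 ]
1.48  tcp [0.4321 0.198  0.0979] dr [-0.2  5.5 -0.1] travel [-0.0089  0.0001 -0.01  ]
1.38  tcp [0.4324 0.1963 0.1045] dr [-0.2  7.5 -0.1] travel [-0.0141  0.     -0.0144]
1.28  tcp [0.4328 0.194  0.1108] dr [-0.2  9.5 -0.1] travel [-0.0196  0.     -0.0182]
1.18  tcp [0.4333 0.191  0.1168] dr [-0.2 11.5 -0.1] travel [-0.0256  0.     -0.0214]
1.08  tcp [0.4339 0.1875 0.1225] dr [-0.2 13.5 -0.1] travel [-0.0318  0.     -0.024 ]
0.98  tcp [0.4346 0.1834 0.1277] dr [-0.2 15.5 -0.1] travel [-0.0382  0.     -0.0258]
0.88  tcp [0.4354 0.1788 0.1325] dr [-0.2 17.5 -0.1] travel [-0.0447  0.     -0.027 ]
```

```bash
python3 -m handwheel '[{"dr":[0,2.5,0],"travel":[-0.004,0,-0.005],"claw":0.012},{"dr":[0,4.5,0],"travel":[-0.009,0,-0.010],"claw":0.012},{"dr":[0,7,0],"travel":[-0.014,0,-0.0145],"claw":0.012},{"dr":[0,9.5,0],"travel":[-0.0195,0,-0.018],"claw":0.012},{"dr":[0,11.5,0],"travel":[-0.0255,0,-0.0215],"claw":0.012},{"dr":[0,13.5,0],"travel":[-0.032,0,-0.024],"claw":0.012},{"dr":[0,15.5,0],"travel":[-0.038,0,-0.026],"claw":0.012},{"dr":[0,17.5,0],"travel":[-0.0445,0,-0.027],"claw":0.012}]' 30; python3 arc.py
```

```text
t: 21.63
tcp_pos: [0.4351, 0.1803, 0.1337]
ee_rot: [0.638, 0.755, -0.098, 0.115]
wrist_force: [-2.4, 4.3, 2.3]
width: 0.255
[-0.0778  0.1633  0.1516] width 22.42210330917014 q 0.886 r 0.0744 [-2.4  4.3  2.3]
0.79  tcp [0.4362 0.1739 0.1366] dr [-0.1  1.7 -0.1] travel [-0.007   0.     -0.0008]
0.69  tcp [0.4372 0.1685 0.1402] dr [-0.1  3.7 -0.1] travel [-0.0134  0.0001 -0.0026]
0.59  tcp [0.4382 0.1627 0.1433] dr [-0.1  5.7 -0.1] travel [-0.0199  0.0001 -0.0038]
0.49  tcp [0.4392 0.1566 0.1457] dr [-0.1  7.7 -0.1] travel [-0.0265  0.0001 -0.0042]
0.39  tcp [0.4403 0.1504 0.1474] dr [-0.1  9.7 -0.1] travel [-0.0331  0.0001 -0.004 ]
0.29  tcp [0.4414 0.1439 0.1485] dr [-0.1 11.7 -0.1] travel [-0.0396  0.0001 -0.0031]
0.19  tcp [0.4425 0.1375 0.1488] dr [-0.1 13.7 -0.1] travel [-0.046   0.0001 -0.0014]
0.09  tcp [0.4436 0.131  0.1485] dr [-0.1 15.7 -0.1] travel [-0.0522  0.0001  0.0009]
```

```bash
python3 -m handwheel '[{"dr":[0,1.7,0],"travel":[-0.006,0,-0.0015],"claw":0.012},{"dr":[0,3.7,0],"travel":[-0.013,0,-0.003],"claw":0.012},{"dr":[0,5.7,0],"travel":[-0.02,0,-0.004],"claw":0.012},{"dr":[0,7.7,0],"travel":[-0.0265,0,-0.0045],"claw":0.012},{"dr":[0,9.7,0],"travel":[-0.033,0,-0.004],"claw":0.012},{"dr":[0,11.7,0],"travel":[-0.0395,0,-0.003],"claw":0.012},{"dr":[0,13.7,0],"travel":[-0.046,0,-0.0015],"claw":0.012},{"dr":[0,15.7,0],"travel":[-0.052,0,0.001],"claw":0.012}]' 30; python3 arc.py
```

```text
t: 22.3
tcp_pos: [0.4437, 0.1311, 0.1498]
ee_rot: [0.645, 0.764, -0.008, 0.011]
wrist_force: [-0.6, 1.0, 0.8]
width: 0.256
[-0.0777  0.1083  0.1685] width 22.44312045239971 q 0.088 r 0.0738 [-0.6  1.   0.8]
-0.01  tcp [0.4448 0.1246 0.1475] dr [ 0.   1.6 -0.1] travel [-0.0065 -0.      0.0025]
-0.03  tcp [0.445  0.1234 0.1472] dr [ 0.   1.6 -0.1] travel [-0.0078 -0.      0.0028]
-0.03  tcp [0.445  0.1234 0.1472] dr [ 0.   1.6 -0.1] travel [-0.0078 -0.      0.0028]
-0.03  tcp [0.445  0.1234 0.1472] dr [ 0.   1.6 -0.1] travel [-0.0078 -0.      0.0028]
-0.03  tcp [0.445  0.1234 0.1472] dr [ 0.   1.6 -0.1] travel [-0.0078 -0.      0.0028]
-0.03  tcp [0.445  0.1234 0.1472] dr [ 0.   1.6 -0.1] travel [-0.0078 -0.      0.0028]
-0.03  tcp [0.445  0.1234 0.1472] dr [ 0.   1.6 -0.1] travel [-0.0078 -0.      0.0028]
-0.03  tcp [0.445  0.1234 0.1472] dr [ 0.   1.6 -0.1] travel [-0.0078 -0.      0.0028]
```

```bash
python3 -m handwheel '[{"dr":[0,1.5,0],"travel":[-0.004,0,0.001],"claw":0.012},{"dr":[0,1.5,0],"travel":[-0.008,0,0.002],"claw":0.012},{"dr":[0,1.5,0],"travel":[-0.01,0,0.002],"claw":0.012},{"dr":[0,1.5,0],"travel":[-0.01,0,0.002],"claw":0.012}]' 30; python3 arc.py | head -1
```

```text
t: 22.63
tcp_pos: [0.4447, 0.1257, 0.1489]
ee_rot: [0.644, 0.765, 0.004, -0.003]
wrist_force: [-3.3, 18.1, 1.0]
width: 0.255
[-0.0776  0.1022  0.1676] width 22.419201439521057 q 0.005 r 0.0737 [-3.3 18.1  1. ]
```

The hard stop is reached: q≈0.005, 18 N. I ease off, release and retreat.

```bash
python3 -m handwheel '[{"dr":[0,0,0],"travel":[-0.001,0,0],"claw":0.012},{"dr":[0,0,0],"travel":[-0.001,0,0],"claw":0.06},{"dr":[0,0,0],"travel":[-0.001,0,0],"claw":0.06},{"dr":[0,0,0],"travel":[-0.001,0,0],"claw":0.06},{"dr":[0,0,0],"travel":[-0.001,0,-0.03],"claw":0.06},{"dr":[0,0,0],"travel":[-0.001,0,-0.07],"claw":0.06},{"dr":[0,0,0],"travel":[-0.001,0,-0.1],"claw":0.06},{"dr":[0,0,0],"travel":[-0.001,0,-0.1],"claw":0.06}]' 30
python3 -m handwheel '[{"dr":[0,0,0],"travel":[-0.04,0,0],"claw":0.06},{"dr":[0,0,0],"travel":[-0.08,-0.03,0],"claw":0.06},{"dr":[0,0,0],"travel":[-0.12,-0.05,0],"claw":0.06},{"dr":[0,0,0],"travel":[-0.16,-0.07,0],"claw":0.06},{"dr":[0,0,0],"travel":[-0.2,-0.09,0],"claw":0.06},{"dr":[0,0,0],"travel":[-0.24,-0.09,0],"claw":0.06},{"dr":[0,0,0],"travel":[-0.24,-0.09,0],"claw":0.06},{"dr":[0,0,0],"travel":[-0.24,-0.09,0],"claw":0.06}]'
python3 - <<'E'
from h import *
for n in("top","side"):
    p,d=imaging.grab_frame(n); S=w2s(cloud(d,n)); x,y,z=np.moveaxis(S,-1,0); hsv=cv2.cvtColor(p,cv2.COLOR_RGB2HSV)
    m=(abs(x)<.008)&(y>-.045)&(y<.09)&(z>.085)&(z<.2); print(n,"bar",m.sum(),np.polyfit(y[m],z[m],1).round(4))
    m=(x<-.06)&(x>-.1)&(y>.07)&(y<.2)&(z>.145)&(hsv[...,2]<90); print("knob",m.sum(),S[m].mean(0).round(4))
    for nm,a,b in(("carton",-.066,-.032),("jar",-.015,.015),("spacer",.035,.065)):
        m=(abs(x)<.024)&(abs(x)>.012)&(y>a)&(y<b)&(z>.06)&(z<.082); print(nm,m.sum(),np.median(z[m]).round(4))
    v,u=(180,180) if n=="top" else (180,230)
    cv2.imwrite(f"pics/{n}9.png",cv2.resize(p[v:v+100,u:u+110,::-1],(400,364),interpolation=2))
cv2.imwrite("pics/9.png",np.hstack([cv2.imread("pics/top9.png"),cv2.imread("pics/side9.png")]))
E
```

```text
t: 23.3
tcp_pos: [0.4466, 0.1238, 0.2565]
ee_rot: [0.644, 0.765, 0.008, 0.001]
wrist_force: [0.5, 0.2, 0.5]
width: 0.682
t: 23.97
tcp_pos: [0.3982, -0.1313, 0.2526]
ee_rot: [0.646, 0.763, 0.007, 0.001]
wrist_force: [0.2, 0.5, -0.7]
width: 0.685
top bar 190 [0.0038 0.0892]
knob 55 [-0.0808  0.1017  0.1703]
carton 84 0.0712
jar 60 0.0705
spacer 12 0.0661
side bar 252 [-0.0049  0.089 ]
knob 65 [-0.0777  0.1121  0.1689]
carton 80 0.0721
jar 77 0.0717
spacer 9 0.0697
```

View pics/9.png

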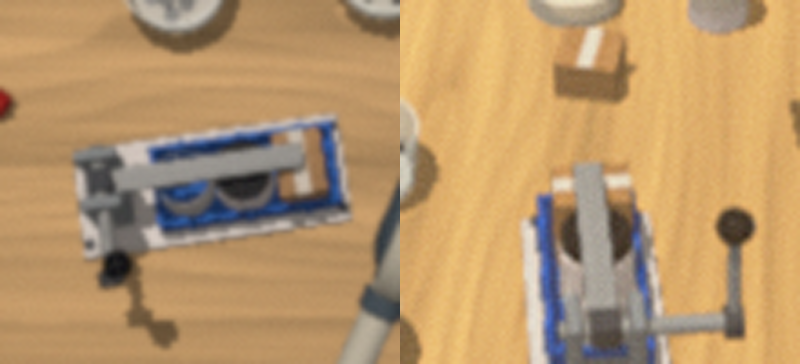

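The bar is level (slope within 0.005) over carton, jar and spacer, and the gripper is clear. Handing in.

```bash
python3 -c "
from workcell import ticket; print(ticket.close_job())"
```

```text
the job is handed in; nothing more can be done
None
```

The job is handed in at about 24 s of the 72 s allowed; no verdict was reported. I swung the keeper bar open by its knob and slid the spacer to the pivot end of the tray. The jar went against the spacer and the tall carton into the free end, then I swung the bar back down to its stop.

**Last checks**
- **Bar:** slope within ±0.005 in both views. The angle worked out from the gripper's position at the stop was about 0.005 rad, and the knob pushed back with 18 N there.
- **Carton and jar:** tops at z 0.071–0.072 m, which is right for both standing upright on the tray floor.
- **Spacer:** top read 0.066–0.070 m against an expected 0.070. Only 9–12 points were visible on its shiny top beside the bar, so that reading is weak.
- **Arm:** the gripper was well clear of everything. I did not measure the bystanders' positions, but none looked displaced in the pictures.

**What disagreed**
- **Camera views:** the top and side views differed by a few mm along y, up to about 10 mm on the knob, so I closed the row by feeling for contact.
- **Carton:** it brushed the tray's side walls on the way down, up to about 9 N sideways and 11 N upwards when it stopped. I eased that off before letting go.

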